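# Hang the rinsed ear defenders on the drying rail

## Robot

A 7-joint arm with a two-finger parallel gripper is mounted at the origin on the work surface. World frame = base frame: x ahead of the robot, y to its left, z up, the work surface at z = 0. Lengths are in m, angles in rad, forces in N, time in s.
With the tool pointing down it reaches from about 0.4 to 0.925 m from the base axis. Payload 5.6 kg.
Tool frame: the origin (TCP) lies between the finger pads; the fingertips stand 22 mm ahead of it and the grasp point (between the pads) lies 3 mm ahead of it; z points along the fingers, y is the direction in which the jaws open and shut (so a half turn about z gives the same grasp; the last joint's range is limited). The gripper opens to 85 mm and grips with 20 to 120 N. Pads are 22 mm wide; open, the fingers measure 114 mm over their backs; the gripper's body (76 mm by 85 mm) begins 54 mm behind the grasp point. The pads swing forward as they close: fully open they stand 13 mm farther back than shut.
Start: joints at [1.166, 0.468, -0.012, 1.603, 0.006, 1.071, -0.056], TCP at [0.23, -0.608, 0.253] pointing down, gripper open.
Joint ranges: [-2.53, 2.53], [-0.31, 2.02], [-1.57, 1.55], [0.28, 2.44], [-1.29, 4.43], [0.15, 1.84], [-2.92, 2.92]. Speed limits (rad/s): [2.57, 2.57, 3.14, 3.14, 3.14, 3.14, 3.14].

## Interface

Orientations are given as a unit quaternion [x, y, z, w].
In Python, from bench import env gives the robot as it stands.
- The arm moves only by the tool send_rows, never from a script. Its argument "rows" is a list of rows, each an object of numbers: "tx", "ty", "tz": the shift along the world's x, y, z in m; "yaw": the turn about the world's z in rad; "gripper": the finger opening in m, from 0 to 0.0854. A call has 1 to 5 rows; each row is the pose to reach, as a shift and turn from the pose measured when the call began; what a row does not reach only later rows make up. A row lasts 1/8 s, in which the tool goes at most 62.5 mm and 10.7 degrees, less where a joint would pass 70% of its speed; a pose out of reach is approached as far as the arm can. A call with a gripper value outside its range is refused whole. The fingers move at their own pace and stop on an object; "newtons" is the grip in N (left out, the last holds). Time passes only in rows, so rows that repeat a pose let the fingers close. It gives the time, the measured TCP pose, the force and the opening at its end, in the units of the state.
- env.observe(): the state, without advancing time (a new reading comes with each control period).
- env.snapshot(name): name is "scene" or "side" or "wrist"; returns a dict with "image" (400x640x3 uint8, red, green, blue), "range_z" (400x640 float32, m along the optical axis (not along the pixel's ray), 0 where there is no reading), "camera_matrix" (3x3 intrinsics, pixels), "world_from_camera" (4x4, takes a point from camera to world coordinates). Camera axes: x right, y up, looking along -z (the intrinsics and any distortion apply to the point x, -y, -z); pixel columns grow to the right and rows downward; lengths in m; the calibration is good to about 2 mm. A picture is of the moment at which its call begins.
- env.finish_job(): hands the job in, once; it reports no verdict.
The state is a dict: "clock": time; "q": joint angles; "dq": joint speeds; "joint_efforts": joint torques, N m; "tool_pos": TCP position; "tcp_rot": TCP orientation; "force": force on the tool from outside, world axes, zero at the start; "ft_torque": the same for the moment, N m; "opening": finger opening in m.
Only numpy, scipy, OpenCV 4.12 (cv2) and the standard library are available. Lean on these libraries where they do the work, as an engineer would, in place of code of your own. Each camera call takes 0.05 s, during which the arm holds its last target.

## Task

The compressor crew's ear defenders have been rinsed: take the large pair and the slim pair out of the trays and hang each over the drying rail by its headband, cups hanging down either side of the bar, so that they drip dry. One slim pair hangs there already: leave it where it is, judge which free stretch of the bar each pair has room in, and see that no pair touches another. Lower them on gently rather than dropping them, and don't disturb the other things on the bench.

Things in the scene. Friction and masses are not known exactly. Their poses are not given: they have to be found in the camera images.
- big: Ear defenders, large pair, standing on its cups in a tray: two black plastic cups under a rigid grey headband arch. 148 mm from cup to cup outside (own x), 94 mm wide (own y), 160 mm high; 60 mm free between the cushions; cups 104 mm tall, 44 mm thick. Origin: underside, midway between the cup bottoms; z up; a half turn about z gives the same shape. About 270 g, mostly in the cups.
- slim: Ear defenders, slim pair, standing on its cups in the other tray: two black plastic cups under a rigid grey headband arch. 126 mm from cup to cup outside (own x), 60 mm wide (own y), 150 mm high; 56 mm free between the cushions; cups 80 mm tall, 35 mm thick. Origin: underside, midway between the cup bottoms; z up; a half turn about z gives the same shape. About 170 g, mostly in the cups.
- hung: Ear defenders, second slim pair, already draped over the rail's bar, stays there: two black plastic cups under a rigid grey headband arch. 126 mm from cup to cup outside (own x), 60 mm wide (own y), 150 mm high; 56 mm free between the cushions; cups 80 mm tall, 35 mm thick. Origin: underside, midway between the cup bottoms; z up; a half turn about z gives the same shape. About 170 g, mostly in the cups.
- big_crown (a point): Middle of the underside of the large pair's crown pad, 142 mm above its origin; axes as the body's. The pad is the flat top of the headband: 36 mm long in x, 34 mm wide in y with flat upright sides (pinch it across these from above), 18 mm thick; further out it slopes down to the cups. On the rail the bar lies directly under it, so fingertips should reach less than 18 mm below its top.
- slim_crown (a point): Middle of the underside of the slim pair's crown pad, 132 mm above its origin; axes as the body's. The pad is the flat top of the headband: 36 mm long in x, 34 mm wide in y with flat upright sides (pinch it across these from above), 18 mm thick; further out it slopes down to the cups. On the rail the bar lies directly under it, so fingertips should reach less than 18 mm below its top.
- hung_crown (a point): Middle of the underside of the already hanging pair's crown pad, resting on the bar, 132 mm above that pair's origin; the pad's top is 18 mm above the bar's top.
- rail: Fixed stainless drying rail: a level bar of 20 mm tube along own y on two upright 20 mm posts, centres at y = -160 and +160 mm (300 mm of free bar between), each with a 56 mm round foot flange 6 mm high. Origin on the bench midway between the posts; bar axis 165 mm, bar top 175 mm above it.
- rail_mid (a point): Middle of the bar, on its axis; y along the bar, z up. The hanging pair covers 60 mm of the bar, its centre 28 to 36 mm to one side (either) of this point, so one free stretch is 84 to 92 mm long (a slim pair fits, the large does not) and the other 148 to 156 mm (the large pair fits, but not both).
- tray_orange: Fixed orange stacking tray, open, 180 (own x) by 230 (own y) by 50 mm high, walls and floor 4 mm, rim lip standing 10 mm out. Origin: centre of its underside. The large ear defenders stand in it.
- tray_grey: Fixed grey stacking tray, same size. The slim ear defenders stand in it, with the whistle beside them.
- jar: Glass jar with a closed metal screw lid, upright on the bench beyond one of the trays, 70 mm across, 115 mm high. Origin: centre of its underside. Leave alone.
- torch: Aluminium dive torch standing on its lens head between the trays, 54 mm across, 148 mm high. Origin: centre of its underside. Leave alone.
- whistle: Green plastic whistle, about 70 x 22 x 26 mm, lying in the grey tray. Origin: underside. Leave alone.
- mouthpiece: Black silicone mouthpiece, about 60 x 68 x 32 mm, lying on the bench under the rail's bar. Origin: underside. Leave alone.
- spray: White plastic bottle, upright on the bench between the trays, 64 mm across, 205 mm high (taller than the rail). Origin: centre of its underside. Leave alone.
- tub: White round grease tub with a lid, 86 mm across, 57 mm high, on the bench beyond the other tray. Origin: underside. Leave alone.

How it is judged:
At the end, for the whole second after the job is handed in: All three pairs hang over the bar between the posts, at rest, none touching another: crown underside within 25 mm sideways of the bar axis, 4 to 18 mm above it (10 = resting), at most 125 mm (large) or 135 mm (slim) from the bar middle; lean under 0.25 rad, own y within 0.25 rad of the bar (x of big_crown in the frame of rail_mid between -0.025 and 0.025 m and y of big_crown in the frame of rail_mid between -0.125 and 0.125 m and z of big_crown in the frame of rail_mid between 0.004 and 0.018 m and angle between each of big, slim, hung's own z axis and vertical below 0.25 rad and angle between the y axis of each of big, slim, hung and the y axis of rail, either way round below 0.25 rad and linear speed of each of big, slim, hung below 0.05 m/s and angular speed of each of big, slim, hung below 0.4 rad/s and x of slim_crown in the frame of rail_mid between -0.025 and 0.025 m and y of slim_crown in the frame of rail_mid between -0.135 and 0.135 m and z of slim_crown in the frame of rail_mid between 0.004 and 0.018 m and x of hung_crown in the frame of rail_mid between -0.025 and 0.025 m and y of hung_crown in the frame of rail_mid between -0.135 and 0.135 m and z of hung_crown in the frame of rail_mid between 0.004 and 0.018 m and contact force between big and slim below 0.3 N and contact force between each of big, slim and hung below 0.3 N).
It fails at once if the ear defenders already hanging were shifted more than 30 mm (distance of hung from where it was at the start of the episode above 0.03 m).
It fails at once if the jar, torch or tall bottle was shifted more than 30 mm or knocked over (distance of any of jar, torch, spray from where it was at the start of the episode above 0.03 m or angle between any of jar, torch, spray's own z axis and vertical above 0.4 rad).
It fails at once if the whistle, mouthpiece or grease tub was shifted more than 30 mm (distance of any of whistle, mouthpiece, tub from where it was at the start of the episode above 0.03 m).
It fails at once if a pair was dropped or knocked about (out of the fingers and moving faster than 0.45 m/s, a fall of about 10 mm) ((contact force between big and the fingers below 0.1 N and linear speed of big above 0.45 m/s) or (contact force between slim and the fingers below 0.1 N and linear speed of slim above 0.45 m/s)).
It also fails if it takes over 61 s, if anything falls off the work surface, if the arm or the gripper's body presses on something with over 40 N, if the wrist force passes 120 N, or if a joint passes its speed limit or range.

## Working session

There is one attempt and no reset: what is moved stays moved. The work goes in short steps, Python scripts to look and compute and a tool call to move; the robot and the scene stay as the last step left them, time stands still between calls to the robot, and variables do not carry over. Pictures are saved under pics/ and viewed, and the job is handed in when it is done.

Besides the shell and the picture viewer there is one more tool, called after "Call:" in YAML: its name, and indented under it one key for each argument. send_rows: Moves the arm, as the interface text tells. Its arguments: {"type":"object","properties":{"rows":{"type":"array"},"newtons":{"type":"number"}},"required":["rows"]}

```bash
ls; mkdir -p pics
cat > h.py <<'E'
import numpy as np, cv2, sys
sys.path.insert(0,'.')
from bench import env
def snap(n,f=None):
    s=env.snapshot(n)
    if f: cv2.imwrite('pics/'+f,cv2.cvtColor(s['image'],cv2.COLOR_RGB2BGR))
    return s
def cloud(s):
    K=s['camera_matrix'];z=s['range_z'];H,W=z.shape
    u,v=np.meshgrid(np.arange(W),np.arange(H))
    x=(u-K[0,2])/K[0,0]*z; y=(v-K[1,2])/K[1,1]*z
    P=np.stack([x,-y,-z,np.ones_like(z)],-1)@np.array(s['world_from_camera']).T
    P=P[...,:3].copy(); P[z<=0]=np.nan
    return P
E
python3 - <<'E'
from h import *
print(env.observe())
for n in ['scene','side','wrist']:
    s=snap(n,n+'0.png'); np.savez(''+n+'0.npz',**s); print(n,s['camera_matrix'].round(1).tolist(),np.array(s['world_from_camera']).round(3).tolist(),(s['range_z']>0).mean(),[k for k in s])
E
```

```text
pics
{'clock': 0.0, 'q': array([ 1.16599037,  0.46840488, -0.01162968,  1.60363687,  0.00599544,
        1.07140137, -0.05631788]), 'dq': array([-0.00054947,  0.00043825,  0.00146753, -0.00179424,  0.0009055 ,
        0.00187333, -0.00056035]), 'joint_efforts': array([-5.06975921e-04, -5.32395208e+01,  2.11064599e-02, -2.51299649e+01,
        1.14753336e-02,  7.80226401e-03, -6.83178953e-06]), 'tool_pos': array([ 0.2298438 , -0.60744181,  0.25231485]), 'tcp_rot': array([ 9.83686623e-01,  1.79888309e-01, -2.17067972e-04, -8.81513534e-04]), 'force': array([ 0.14387949, -0.69702388,  0.24242079]), 'ft_torque': array([ 0.00466362, -0.00140489, -0.00998445]), 'opening': 0.08542612672429631}
scene [[477.7, 0.0, 318.7], [0.0, 477.7, 195.7], [0.0, 0.0, 1.0]] [[-0.017, -0.691, 0.723, 1.466], [1.0, -0.011, 0.013, -0.002], [-0.001, 0.723, 0.691, 1.038], [0.0, 0.0, 0.0, 1.0]] 0.9960703125 ['image', 'range_z', 'camera_matrix', 'world_from_camera']
side [[492.9, 0.0, 317.6], [0.0, 492.9, 202.1], [0.0, 0.0, 1.0]] [[-0.732, 0.486, -0.478, -0.192], [-0.681, -0.517, 0.518, 0.738], [0.005, 0.704, 0.71, 1.154], [0.0, 0.0, 0.0, 1.0]] 0.98968359375 ['image', 'range_z', 'camera_matrix', 'world_from_camera']
wrist [[275.6, 0.0, 319.4], [0.0, 275.6, 194.0], [0.0, 0.0, 1.0]] [[0.354, 0.901, 0.249, 0.292], [-0.935, 0.341, 0.093, -0.584], [-0.001, -0.266, 0.964, 0.373], [0.0, 0.0, 0.0, 1.0]] 0.991921875 ['image', 'range_z', 'camera_matrix', 'world_from_camera']
```

View pics/scene0.png

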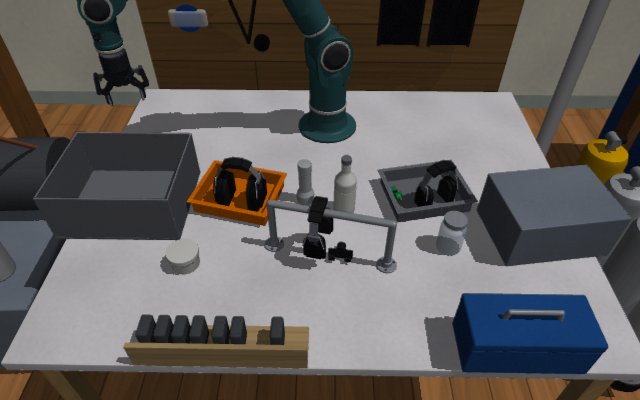

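View pics/side0.png

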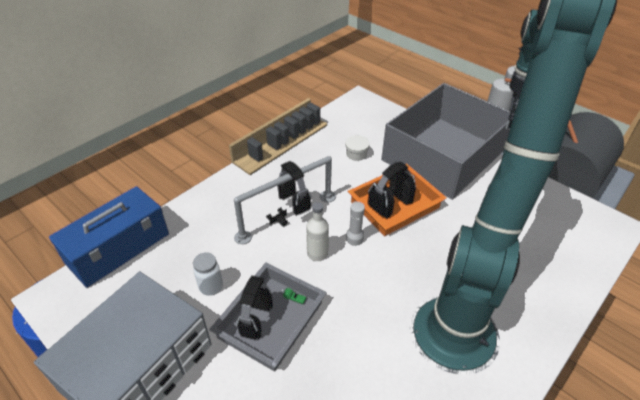

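The scene view shows the orange tray with the big pair at about (240,185), the grey tray with the slim pair at (437,185), and the bar from (272,205) to (390,225). The hung pair is at about (320,215), so it sits toward the left post (−y). Next I'll measure these positions.

```bash
cat > m.py <<'E'
from h import *
D={n:dict(np.load(n+'0.npz')) for n in ['scene','side']}
for n,s in D.items():
    P=cloud(s); im=s['image'].astype(int); hsv=cv2.cvtColor(s['image'],cv2.COLOR_RGB2HSV)
    x,y,z=P[...,0],P[...,1],P[...,2]
    ws=(x>0.3)&(x<0.95)&(abs(y)<0.55)
    print(n,'table z',np.nanmedian(z[ws&(z<0.03)]))
    def rep(name,m,f=None):
        m=m&np.isfinite(z)
        if m.sum()<4: print(name,'none');return
        Q=P[m]; print(name,m.sum(),'mn',np.percentile(Q,2,0).round(3),'mx',np.percentile(Q,98,0).round(3),'med',np.median(Q,0).round(3))
        xy=Q[:,:2].astype(np.float32); print('   rect',[np.round(a,3) for a in cv2.minAreaRect(xy)])
    orange=(hsv[...,0]<20)&(hsv[...,1]>150)&ws&(hsv[...,2]>80)
    rep('orange rim',orange&(z>.04)&(z<.06))
    dark=(im.max(-1)<90)
    for nm,(a,b,c,d) in dict(big=(.35,.65,-.40,-.12),slim=(.35,.65,.14,.46)).items():
        r=(x>a)&(x<b)&(y>c)&(y<d)
        rep(nm+' all>.07',r&(z>.07))
        zz=z[r]; top=np.nanpercentile(zz[zz>.1],99); print('top',top)
        rep(nm+' pad',r&(z>top-.006))
        rep(nm+' tray rim',r&(z>.044)&(z<.054)&(~dark if nm=='big' else np.ones_like(dark)))
    rr=(x>.5)&(x<.8)&(abs(y)<.25)
    rep('bar',rr&(z>.168)&(z<.18)&(im.min(-1)>90))
    rep('hung top',rr&(z>.185)&(z<.2)&dark)
    rep('above',ws&(z>.195))
    rep('spray', ws&(x<.56)&(abs(y)<.12)&(z>.03)&(z<.13)&(y>-.0))
E
python3 m.py
```

```text
scene table z -0.00011600978827353003
orange rim 828 mn [ 0.308 -0.403  0.042] mx [ 0.516 -0.134  0.054] med [ 0.435 -0.264  0.049]
   rect [array([ 0.397, -0.269]), array([0.253, 0.203]), np.float64(76.195)]
big all>.07 1387 mn [ 0.383 -0.326  0.072] mx [ 0.593 -0.13   0.173] med [ 0.427 -0.228  0.106]
   rect [array([ 0.46 , -0.199]), array([0.296, 0.14 ]), np.float64(50.181)]
top 0.17519808211915794
big pad 61 mn [ 0.575 -0.152  0.169] mx [ 0.596 -0.122  0.176] med [ 0.586 -0.136  0.173]
   rect [array([ 0.517, -0.196]), array([0.218, 0.025]), np.float64(41.128)]
big tray rim 605 mn [ 0.356 -0.397  0.045] mx [ 0.64  -0.137  0.054] med [ 0.475 -0.284  0.05 ]
   rect [array([ 0.499, -0.264]), array([0.297, 0.27 ]), np.float64(0.22)]
slim all>.07 1435 mn [0.375 0.171 0.071] mx [0.64  0.459 0.161] med [0.444 0.337 0.113]
   rect [array([0.535, 0.306]), array([0.188, 0.37 ]), np.float64(58.258)]
top 0.17508440264687694
slim pad 28 mn [0.639 0.141 0.171] mx [0.65  0.172 0.177] med [0.647 0.152 0.174]
   rect [array([0.644, 0.157]), array([0.032, 0.012]), np.float64(87.451)]
slim tray ri
[... 1966 characters left out ...]
ct [array([0.501, 0.311]), array([0.291, 0.308]), np.float64(87.189)]
bar 394 mn [ 0.571 -0.141  0.168] mx [0.652 0.169 0.176] med [0.619 0.03  0.171]
   rect [array([0.623, 0.007]), array([0.329, 0.09 ]), np.float64(68.547)]
hung top 141 mn [ 0.582 -0.035  0.185] mx [0.639 0.001 0.194] med [ 0.609 -0.017  0.189]
   rect [array([ 0.61 , -0.019]), array([0.033, 0.067]), np.float64(75.714)]
above 84 mn [0.426 0.026 0.195] mx [0.505 0.07  0.207] med [0.438 0.058 0.202]
   rect [array([0.525, 0.031]), array([0.029, 0.207]), np.float64(73.726)]
spray 630 mn [0.406 0.003 0.033] mx [0.558 0.088 0.129] med [0.423 0.075 0.085]
   rect [array([0.485, 0.047]), array([0.064, 0.163]), np.float64(77.249)]
```

```bash
cat > m2.py <<'E'
from h import *
D={n:dict(np.load(n+'0.npz')) for n in ['scene','side']}
for n,s in D.items():
    P=cloud(s); im=s['image'].astype(int)
    x,y,z=P[...,0],P[...,1],P[...,2]
    print('==',n)
    def rep(name,m):
        Q=P[m&np.isfinite(z)]
        if len(Q)<4: print(name,'none');return
        c,sz,a=cv2.minAreaRect(Q[:,:2].astype(np.float32))
        print(name,len(Q),'med',np.median(Q,0).round(3),'rect',np.round(c,3),np.round(sz,3),round(a,1))
    dark=(im.max(-1)<90)
    inorange=(x>.31)&(x<.5)&(y>-.39)&(y<-.14)
    ingrey=(x>.33)&(x<.54)&(y>.18)&(y<.45)
    for nm,r in (('big',inorange),('slim',ingrey)):
        zz=z[r&(z>.1)]; print(nm,'top',np.percentile(zz,[50,90,97,99.5]).round(4))
        t=np.percentile(zz,97)
        for lo,hi in((t-.006,.2),(.1,t-.04),(.02,.2)):
            rep(f'{nm} {lo:.3f}-{hi:.3f}',r&dark&(z>lo)&(z<hi))
    # bar: fit y->x
    m=(x>.56)&(x<.67)&(abs(y)<.15)&(z>.168)&(z<.181)&(~dark)
    Q=P[m]
    vx,vy,x0,y0=cv2.fitLine(Q[:,:2].astype(np.float32),cv2.DIST_HUBER,0,.01,.01).ravel()
    print('bar line',vx,vy,x0,y0,'dxdy',vx/vy,'x at y=0.01',x0+(0.01-y0)*vx/vy)
    # posts: points mid height
    for nm,(a,b,c,d) in dict(pL=(.55,.62,-.18,-.12),pR=(.61,.69,.13,.2)).items():
        rep(nm,(x>a)&(x<b)&(y>c)&(y<d)&(z>.03)&(z<.15))
        rep(nm+' flange',(x>a-.02)&(x<b+.02)&(y>c-.02)&(y<d+.02)&(z>.003)&(z<.012)&~dark)
    rep('hung pad',(x>.57)&(x<.66)&(abs(y)<.1)&(z>.188)&(z<.2)&dark)
    rep('spray top',(x<.55)&(x>.4)&(y>0)&(y<.12)&(z>.19))
    rep('spray body',(x<.53)&(x>.38)&(y>0)&(y<.12)&(z>.03)&(z<.12))
    rep('torch',(x<.53)&(x>.38)&(y<-.02)&(y>-.13)&(z>.06))
    rep('jar',(x<.7)&(x>.5)&(y>.22)&(y<.4)&(z>.06))
    rep('tub',(x<.8)&(x>.5)&(y<-.2)&(y>-.4)&(z>.03))
    rep('mouthp',(x<.72)&(x>.56)&(y<.12)&(y>0)&(z>.008)&(z<.05)&dark)
E
python3 m2.py
```

```text
== scene
big top [0.1448 0.1632 0.1651 0.1674]
big 0.159-0.200 147 med [ 0.413 -0.258  0.163] rect [ 0.412 -0.262] [0.064 0.036] 82.0
big 0.100-0.125 236 med [ 0.414 -0.291  0.105] rect [ 0.411 -0.26 ] [0.133 0.063] 79.4
big 0.020-0.200 1889 med [ 0.428 -0.254  0.08 ] rect [ 0.4   -0.268] [0.213 0.187] 78.2
slim top [0.146  0.1545 0.156  0.1575]
slim 0.150-0.200 138 med [0.408 0.331 0.153] rect [0.407 0.33 ] [0.034 0.063] 32.2
slim 0.100-0.116 55 med [0.426 0.289 0.107] rect [0.406 0.33 ] [0.029 0.116] 29.6
slim 0.020-0.200 1858 med [0.422 0.332 0.052] rect [0.402 0.313] [0.157 0.253] 11.0
bar line 0.21531756 0.9765441 0.6225553 0.023543488 dxdy 0.22048934 x at y=0.01 0.6195691
pL 228 med [ 0.589 -0.144  0.093] rect [ 0.587 -0.144] [0.015 0.02 ] 10.4
pL flange 82 med [ 0.596 -0.157  0.004] rect [ 0.584 -0.15 ] [0.108 0.089] 1.0
pR 236 med [0.659 0.165 0.094] rect [0.656 0.166] [0.02  0.014] 82.1
pR flange 171 med [0.662 0.172 0.005] rect [0.651 0.166] [0.109 0.113] 89.3
hung pad 197 med [ 0.616 -0.019  0.192] rect [ 0.616 -0.021] [0.033 0.072] 77.5
spray top 99 med [0.447 0.055 0.203
[... 1158 characters left out ...]
59  -0.144] [0.091 0.072] 6.8
pR 190 med [0.642 0.171 0.093] rect [0.645 0.17 ] [0.02  0.019] 47.3
pR flange 101 med [0.638 0.175 0.005] rect [0.647 0.166] [0.097 0.098] 89.9
hung pad 86 med [ 0.61  -0.017  0.19 ] rect [ 0.609 -0.018] [0.031 0.05 ] 80.4
spray top 96 med [0.437 0.059 0.201] rect [0.439 0.056] [0.03  0.028] 65.2
spray body 465 med [0.419 0.078 0.078] rect [0.428 0.068] [0.065 0.038] 42.0
torch 253 med [ 0.392 -0.05   0.129] rect [ 0.399 -0.063] [0.042 0.037] 89.9
jar 676 med [0.565 0.353 0.109] rect [0.576 0.348] [0.067 0.067] 14.4
tub 334 med [ 0.641 -0.363  0.051] rect [ 0.58  -0.316] [0.081 0.268] 48.9
mouthp 173 med [0.618 0.047 0.02 ] rect [0.616 0.042] [0.067 0.063] 84.4
```

Run:
```python
from h import *
s=dict(np.load('scene0.npz'));im=cv2.cvtColor(s['image'],cv2.COLOR_RGB2BGR)
a=cv2.resize(im[140:285,180:310],None,fx=3,fy=3,interpolation=cv2.INTER_CUBIC)
b=cv2.resize(im[140:285,370:485],None,fx=3,fy=3,interpolation=cv2.INTER_CUBIC)
cv2.imwrite('pics/z1.png',np.hstack([a,b]))
```

```text
(no output)
```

View pics/z1.png

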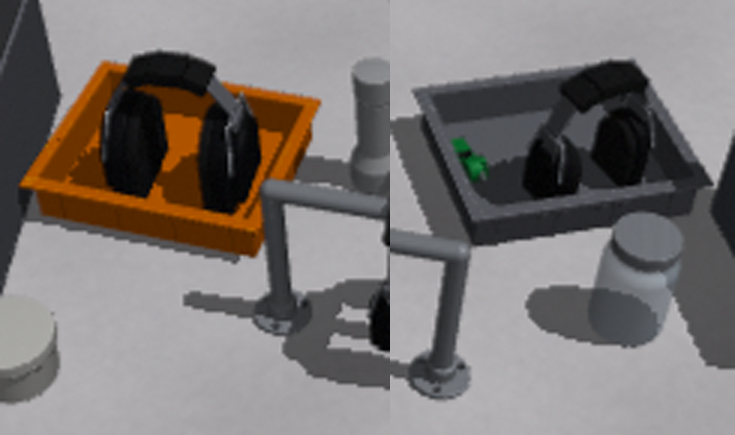

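Run:
```python
from h import *
for n in ['scene','side']:
    s=dict(np.load(n+'0.npz'));P=cloud(s);x,y,z=P[...,0],P[...,1],P[...,2]
    m=(x>.25)&(x<.9)&(y<-.37)&(y>-.95)&(z>.08)&(z<.4); 
    print(n,m.sum(),np.nanpercentile(P[m],[1,50,99],axis=0).round(3))
```

```text
scene 8145 [[ 0.253 -0.775  0.081]
 [ 0.439 -0.612  0.127]
 [ 0.888 -0.398  0.389]]
side 4510 [[ 0.266 -0.779  0.081]
 [ 0.42  -0.558  0.123]
 [ 0.571 -0.412  0.162]]
```

Call:
send_rows:
  rows:
    - {"tx": 0, "ty": 0.02, "tz": 0.05, "yaw": 0.17}
    - {"tx": 0.02, "ty": 0.05, "tz": 0.1, "yaw": 0.34}
    - {"tx": 0.05, "ty": 0.1, "tz": 0.11, "yaw": 0.51}
    - {"tx": 0.08, "ty": 0.15, "tz": 0.11, "yaw": 0.68}
    - {"tx": 0.11, "ty": 0.2, "tz": 0.11, "yaw": 0.85}

```text
schema error: expected keys tx, ty, tz, yaw, gripper
```

Call:
send_rows:
  rows:
    - {"tx": 0.03, "ty": 0.05, "tz": 0.0, "yaw": 0.17}
    - {"tx": 0.06, "ty": 0.1, "tz": 0.0, "yaw": 0.2}
    - {"tx": 0.07, "ty": 0.14, "tz": 0.0, "yaw": 0.2}
    - {"tx": 0.07, "ty": 0.14, "tz": 0.0, "yaw": 0.2}
    - {"tx": 0.07, "ty": 0.14, "tz": 0.0, "yaw": 0.2}

```text
schema error: expected keys tx, ty, tz, yaw, gripper
```

```bash
cat >> h.py <<'E'
from scipy.spatial.transform import Rotation as R
def st():
    o=env.observe(); M=R.from_quat(o['tcp_rot']).as_matrix()
    print('t',round(o['clock'],2),'pos',o['tool_pos'].round(4),'ytool',round(np.degrees(np.arctan2(M[1,1],M[0,1])),2),'zt',M[:,2].round(3),'open',round(o['opening'],4),'F',o['force'].round(2),'q',o['q'].round(2))
    return o
E
python3 - <<'E'
from h import *
st(); s=snap('wrist','w1.png'); np.savez('w1.npz',**s)
P=cloud(s);x,y,z=P[...,0],P[...,1],P[...,2]
for lo,hi in((.157,.18),(.152,.18),(.08,.125)):
    m=(z>lo)&(z<hi)&(x>.3)&(x<.52)&(y>-.4)&(y<-.13)
    if m.sum()>5:
        c,sz,a=cv2.minAreaRect(P[m][:,:2].astype(np.float32)); print(lo,m.sum(),np.percentile(P[m],[2,50,98],axis=0).round(4).tolist(),np.round(c,4),np.round(sz,4),a)
E
```

```text
t 0.15 pos [ 0.2299 -0.6076  0.2526] ytool -69.28 zt [-0.001  0.001 -1.   ] open 0.0851 F [-0.25  0.38 -0.09] q [ 1.17  0.47 -0.01  1.6   0.01  1.07 -0.06]
```

View pics/w1.png

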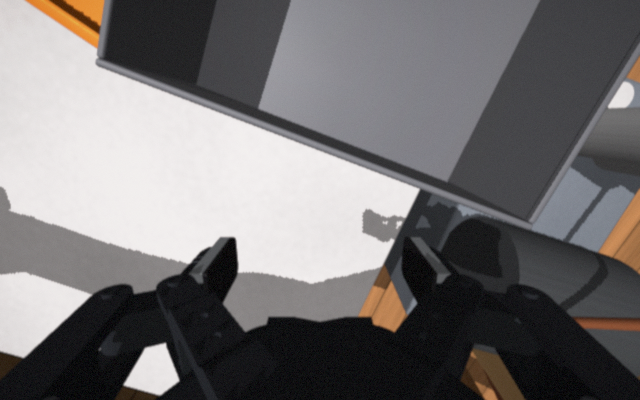

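Both moves were refused because each row needs a gripper value, so the arm hasn't moved. The wrist picture only shows the grey bin and the fingertips, at about (225,260) and (415,260). I'll resend the rows with the gripper key.

Call:
send_rows:
  rows:
    - {"tx": 0, "ty": 0.02, "tz": 0.05, "yaw": 0.17, "gripper": 0.08}
    - {"tx": 0.02, "ty": 0.05, "tz": 0.1, "yaw": 0.34, "gripper": 0.08}
    - {"tx": 0.05, "ty": 0.1, "tz": 0.11, "yaw": 0.51, "gripper": 0.08}
    - {"tx": 0.08, "ty": 0.15, "tz": 0.11, "yaw": 0.68, "gripper": 0.08}
    - {"tx": 0.11, "ty": 0.2, "tz": 0.11, "yaw": 0.85, "gripper": 0.08}

```text
clock: 0.82
tool_pos: [0.3406, -0.4059, 0.3629]
tcp_rot: [0.82, 0.572, -0.0, -0.0]
force: [0.8, 0.0, 0.6]
opening: 0.0799
```

Call:
send_rows:
  rows:
    - {"tx": 0.03, "ty": 0.05, "tz": 0.0, "yaw": 0.17, "gripper": 0.08}
    - {"tx": 0.06, "ty": 0.1, "tz": 0.0, "yaw": 0.2, "gripper": 0.08}
    - {"tx": 0.07, "ty": 0.14, "tz": 0.0, "yaw": 0.2, "gripper": 0.08}
    - {"tx": 0.07, "ty": 0.14, "tz": 0.0, "yaw": 0.2, "gripper": 0.08}
    - {"tx": 0.07, "ty": 0.14, "tz": 0.0, "yaw": 0.2, "gripper": 0.08}

```text
clock: 1.45
tool_pos: [0.4102, -0.2666, 0.363]
tcp_rot: [0.76, 0.65, -0.001, 0.0]
force: [-0.2, -0.4, -0.8]
opening: 0.08
```

Run:
```python
from h import *
st(); s=snap('wrist','w2.png'); np.savez('w2.npz',**s)
P=cloud(s);x,y,z=P[...,0],P[...,1],P[...,2]
for lo,hi in((.157,.18),(.152,.18),(.08,.125)):
    m=(z>lo)&(z<hi)&(x>.3)&(x<.52)&(y>-.4)&(y<-.13)
    if m.sum()>5:
        c,sz,a=cv2.minAreaRect(P[m][:,:2].astype(np.float32)); print(lo,m.sum(),np.percentile(P[m],[2,50,98],axis=0).round(4).tolist(),np.round(c,4),np.round(sz,4),a)
```

```text
t 1.45 pos [ 0.4102 -0.2666  0.363 ] ytool -8.84 zt [-0.001 -0.001 -1.   ] open 0.08 F [-0.21 -0.41 -0.76] q [ 0.88  0.12 -0.4   1.83  0.05  1.21  0.31]
0.157 1438 [[0.3907, -0.2909, 0.1573], [0.4085, -0.2593, 0.1626], [0.426, -0.2314, 0.1647]] [ 0.4084 -0.2621] [0.0671 0.0335] 80.29886627197266
0.152 1908 [[0.3897, -0.3004, 0.1527], [0.4087, -0.2574, 0.1608], [0.4274, -0.2214, 0.1646]] [ 0.4083 -0.2617] [0.0843 0.0337] 80.39920043945312
0.08 2107 [[0.3645, -0.3288, 0.0811], [0.4153, -0.2191, 0.0958], [0.4528, -0.1891, 0.1213]] [ 0.4082 -0.2609] [0.1469 0.0853] 81.07725524902344
```

View pics/w2.png

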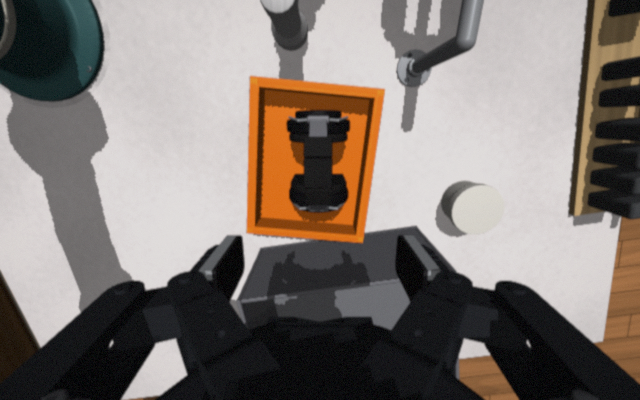

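The wrist view shows the big pair in the orange tray, with its crown pad at about pixel (318,160). That puts the pad at (0.408, −0.262) with its top at 0.164. The height is right (4 + 160 mm) and the width agrees with 34 mm. Descending to grasp.

Call:
send_rows:
  rows:
    - {"tx": -0.002, "ty": 0.005, "tz": -0.05, "yaw": -0.012, "gripper": 0.075}
    - {"tx": -0.002, "ty": 0.005, "tz": -0.1, "yaw": -0.012, "gripper": 0.07}
    - {"tx": -0.002, "ty": 0.005, "tz": -0.15, "yaw": -0.012, "gripper": 0.065}
    - {"tx": -0.002, "ty": 0.005, "tz": -0.18, "yaw": -0.012, "gripper": 0.065}
    - {"tx": -0.002, "ty": 0.005, "tz": -0.192, "yaw": -0.012, "gripper": 0.065}

```text
clock: 2.12
tool_pos: [0.4067, -0.2629, 0.169]
tcp_rot: [0.765, 0.645, -0.001, -0.002]
force: [0.5, -0.8, 0.2]
opening: 0.065
```

Call:
send_rows:
  rows:
    - {"tx": 0, "ty": 0, "tz": 0, "yaw": 0, "gripper": 0.05}
    - {"tx": 0, "ty": 0, "tz": 0, "yaw": 0, "gripper": 0.03}
    - {"tx": 0, "ty": 0, "tz": 0, "yaw": 0, "gripper": 0.02}
    - {"tx": 0, "ty": 0, "tz": 0, "yaw": 0, "gripper": 0.02}
    - {"tx": 0, "ty": 0, "tz": 0, "yaw": 0, "gripper": 0.02}
  newtons: 60

```text
clock: 2.75
tool_pos: [0.4078, -0.2638, 0.1703]
tcp_rot: [0.765, 0.644, -0.001, 0.0]
force: [0.4, -0.9, 6.6]
opening: 0.0326
```

Run:
```python
from h import *
st(); snap('wrist','w3.png'); snap('scene','s3.png')
a=cv2.imread('pics/w3.png'); b=cv2.imread('pics/s3.png')[100:260,170:420]
cv2.imwrite('pics/c3.png',np.vstack([cv2.resize(a,(480,300)),cv2.resize(b,(480,300))]))
```

```text
t 2.75 pos [ 0.4078 -0.2638  0.1703] ytool -9.75 zt [-0.001 -0.001 -1.   ] open 0.0326 F [ 0.45 -0.95  6.64] q [ 0.83  0.34 -0.38  2.05  0.18  0.78  0.17]
```

View pics/c3.png

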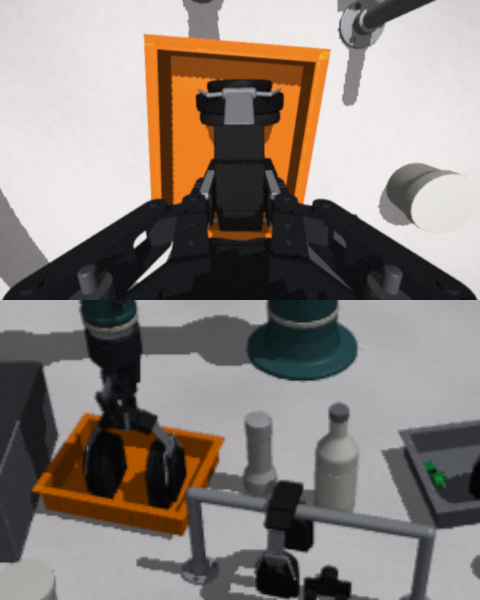

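The wrist view shows both fingers on the pad's sides, at about (205,190) and (275,190) in the top panel. The opening is 32.6 mm, close to the 34 mm pad. Lifting.

Call:
send_rows:
  rows:
    - {"tx": 0, "ty": 0, "tz": 0.02, "yaw": 0, "gripper": 0.02}
    - {"tx": 0, "ty": 0, "tz": 0.06, "yaw": 0, "gripper": 0.02}
    - {"tx": 0, "ty": 0, "tz": 0.11, "yaw": 0, "gripper": 0.02}
    - {"tx": 0, "ty": 0, "tz": 0.16, "yaw": 0, "gripper": 0.02}
    - {"tx": 0, "ty": 0, "tz": 0.2, "yaw": 0, "gripper": 0.02}

```text
clock: 3.48
tool_pos: [0.4072, -0.2632, 0.3717]
tcp_rot: [0.765, 0.645, -0.001, -0.0]
force: [0.6, -0.1, -3.3]
opening: 0.0322
```

Call:
send_rows:
  rows:
    - {"tx": 0, "ty": 0, "tz": 0.03, "yaw": 0.0, "gripper": 0.02}
    - {"tx": 0.02, "ty": 0.02, "tz": 0.04, "yaw": 0.15, "gripper": 0.02}
    - {"tx": 0.05, "ty": 0.05, "tz": 0.04, "yaw": 0.3, "gripper": 0.02}
    - {"tx": 0.08, "ty": 0.09, "tz": 0.04, "yaw": 0.46, "gripper": 0.02}
    - {"tx": 0.11, "ty": 0.13, "tz": 0.04, "yaw": 0.62, "gripper": 0.02}

```text
clock: 4.1
tool_pos: [0.5171, -0.1317, 0.4108]
tcp_rot: [0.529, 0.848, -0.001, -0.001]
force: [1.2, -0.6, -2.0]
opening: 0.0329
```

Run:
```python
from h import *
st(); snap('scene','s4.png')
cv2.imwrite('pics/c4.png',cv2.imread('pics/s4.png'))
```

```text
t 4.1 pos [ 0.5171 -0.1317  0.4108] ytool 26.07 zt [-0.003 -0.001 -1.   ] open 0.0329 F [ 1.18 -0.62 -2.  ] q [ 0.69  0.2  -0.59  1.65  0.11  1.33  0.54]
```

View pics/c4.png

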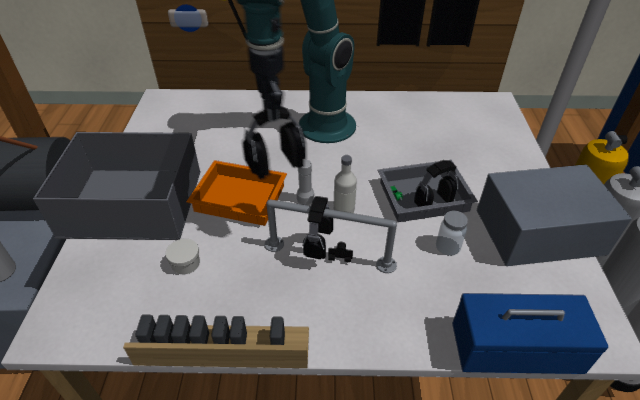

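The big pair hangs level in the gripper at about (275,140), clear of everything. Moving over the long free stretch.

Call:
send_rows:
  rows:
    - {"tx": 0.02, "ty": 0.03, "tz": 0, "yaw": 0.15, "gripper": 0.02}
    - {"tx": 0.045, "ty": 0.07, "tz": 0, "yaw": 0.3, "gripper": 0.02}
    - {"tx": 0.07, "ty": 0.115, "tz": 0, "yaw": 0.46, "gripper": 0.02}
    - {"tx": 0.095, "ty": 0.16, "tz": 0, "yaw": 0.62, "gripper": 0.02}
    - {"tx": 0.11, "ty": 0.2, "tz": 0, "yaw": 0.77, "gripper": 0.02}

```text
clock: 4.78
tool_pos: [0.6305, 0.0774, 0.4095]
tcp_rot: [0.162, 0.987, 0.001, -0.003]
force: [0.7, 0.0, -2.8]
opening: 0.0325
```

Call:
send_rows:
  rows:
    - {"tx": 0.008, "ty": 0.025, "tz": 0, "yaw": 0.1, "gripper": 0.02}
    - {"tx": 0.011, "ty": 0.034, "tz": 0, "yaw": 0.127, "gripper": 0.02}
    - {"tx": 0.011, "ty": 0.034, "tz": 0, "yaw": 0.127, "gripper": 0.02}
    - {"tx": 0.011, "ty": 0.034, "tz": 0, "yaw": 0.127, "gripper": 0.02}
    - {"tx": 0.011, "ty": 0.034, "tz": 0, "yaw": 0.127, "gripper": 0.02}

```text
clock: 5.4
tool_pos: [0.6415, 0.1098, 0.4098]
tcp_rot: [0.101, 0.995, 0.001, -0.003]
force: [-0.2, 0.5, -3.0]
opening: 0.0327
```

Run:
```python
from h import *
st()
for n in ['scene','side','wrist']: s=snap(n,n+'5.png'); np.savez(n+'5.npz',**s)
a=[cv2.imread(f'pics/{n}5.png') for n in ['scene','side','wrist']]
a=[a[0][100:300,200:520],a[1][90:290,150:470],a[2]]
cv2.imwrite('pics/c5.png',np.vstack([np.hstack([cv2.resize(a[0],(400,250)),cv2.resize(a[1],(400,250))]),np.hstack([cv2.resize(a[2],(480,300)),np.zeros((300,320,3),np.uint8)])]))
```

```text
t 5.4 pos [0.6415 0.1098 0.4098] ytool 78.44 zt [-0.006  0.002 -1.   ] open 0.0327 F [-0.22  0.52 -2.99] q [ 0.3   0.49 -0.79  1.36  0.34  1.44  0.9 ]
```

View pics/c5.png

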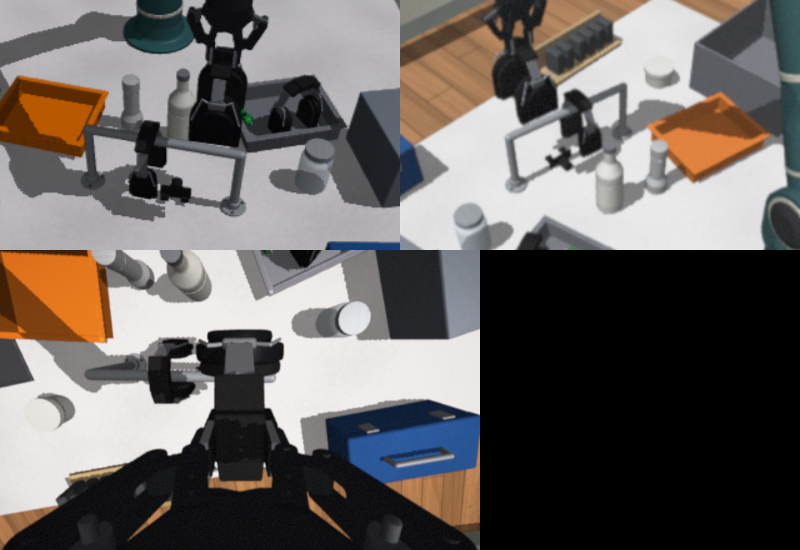

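```bash
cat > m3.py <<'E'
from h import *
k=sys.argv[1]; zt=float(sys.argv[2]); tcp=np.array([float(a) for a in sys.argv[3:5]])
u=np.array([.2215,.9752]); nrm=np.array([.9752,-.2215]); mid=np.array([.6155,.0125])
for n in ['scene','side','wrist']:
    s=dict(np.load(f'{n}{k}.npz'));P=cloud(s);im=s['image'].astype(int);x,y,z=P[...,0],P[...,1],P[...,2]
    dark=im.max(-1)<90
    A=(P[...,:2]-mid)@u; B=(P[...,:2]-mid)@nrm
    def rep(nm,m):
        if m.sum()<6: print(n,nm,'few');return
        c,sz,a=cv2.minAreaRect(P[m][:,:2].astype(np.float32)); c=np.array(c)
        print(n,nm,m.sum(),'c',c.round(4),'along',((c-mid)@u).round(4),'across',((c-mid)@nrm).round(4),'sz',np.round(sz,3),'a',round(a,1), 'ztop',np.percentile(z[m],97).round(4))
    m=(abs(B)<.03)&(abs(A)<.16)&(z>.166)&(z<.182)&~dark
    if m.sum()>20:
        Q=P[m][:,:2].astype(np.float32); f=cv2.fitLine(Q,cv2.DIST_HUBER,0,.01,.01).ravel()
        ang=np.degrees(np.arctan2(f[1],f[0])); t=(f[2:]-mid); print(n,'bar ang',round(ang%180,2),'across at centroid',(t@nrm).round(4),'along',(t@u).round(4),m.sum(),'ends',np.percentile(A[m],[1,99]).round(4))
    rep('hungpad',(abs(A)<.09)&(abs(B)<.06)&(z>.186)&(z<.197)&dark)
    near=(abs(x-tcp[0])<.1)&(abs(y-tcp[1])<.1)
    rep('pad',near&(z>zt-.006)&(z<zt+.004))
    rep('cups',near&(z>zt-.15)&(z<zt-.06))
E
python3 m3.py 5 .4028 .6415 .1098
```

```text
scene bar ang 76.38 across at centroid 0.004 along 0.0814 350 ends [-0.1141  0.1583]
scene hungpad 239 c [ 0.6133 -0.0199] along -0.0321 across 0.005 sz [0.034 0.069] a 77.0 ztop 0.1953
scene pad 317 c [0.6423 0.1136] along 0.1046 across 0.0038 sz [0.055 0.067] a 57.5 ztop 0.4058
scene cups 1968 c [0.6459 0.112 ] along 0.1038 across 0.0076 sz [0.094 0.142] a 79.4 ztop 0.3402
side bar ang 77.74 across at centroid -0.0046 along 0.0358 406 ends [-0.1561  0.1583]
side hungpad 129 c [ 0.6026 -0.0176] along -0.0322 across -0.0059 sz [0.035 0.062] a 78.0 ztop 0.1925
side pad 185 c [0.6331 0.1123] along 0.1012 across -0.0049 sz [0.055 0.052] a 20.7 ztop 0.4054
side cups 1701 c [0.6322 0.1157] along 0.1044 across -0.0066 sz [0.096 0.145] a 80.5 ztop 0.3407
wrist bar ang 76.83 across at centroid -0.0005 along 0.0399 814 ends [-0.1406  0.1589]
wrist hungpad 1303 c [ 0.6096 -0.0207] along -0.0337 across 0.0017 sz [0.034 0.066] a 77.5 ztop 0.1935
wrist pad 7362 c [0.6379 0.1128] along 0.1028 across -0.0004 sz [0.071 0.055] a 11.6 ztop 0.4044
wrist cups 4030 c [0.6314 0.1146] along 0.1031 across -0.0071 sz [0.093 0.135] a 80.8 ztop 0.3421
```

All three views agree that the held pad is within about 1 mm of the bar axis. Along the bar it is at +0.103 and I want +0.092, and its yaw is about 1.5° off. I'll correct both and lower.

Call:
send_rows:
  rows:
    - {"tx": -0.0025, "ty": -0.011, "tz": 0, "yaw": -0.025, "gripper": 0.02}
    - {"tx": -0.0025, "ty": -0.011, "tz": -0.02, "yaw": -0.025, "gripper": 0.02}
    - {"tx": -0.0025, "ty": -0.011, "tz": -0.05, "yaw": -0.025, "gripper": 0.02}
    - {"tx": -0.0025, "ty": -0.011, "tz": -0.075, "yaw": -0.025, "gripper": 0.02}
    - {"tx": -0.0025, "ty": -0.011, "tz": -0.1, "yaw": -0.025, "gripper": 0.02}

```text
clock: 6.18
tool_pos: [0.6389, 0.0984, 0.309]
tcp_rot: [0.114, 0.994, 0.001, -0.003]
force: [0.0, 0.8, -2.7]
opening: 0.0325
```

Call:
send_rows:
  rows:
    - {"tx": 0, "ty": 0, "tz": -0.02, "yaw": 0, "gripper": 0.02}
    - {"tx": 0, "ty": 0, "tz": -0.04, "yaw": 0, "gripper": 0.02}
    - {"tx": 0, "ty": 0, "tz": -0.06, "yaw": 0, "gripper": 0.02}
    - {"tx": 0, "ty": 0, "tz": -0.08, "yaw": 0, "gripper": 0.02}
    - {"tx": 0, "ty": 0, "tz": -0.085, "yaw": 0, "gripper": 0.02}

```text
clock: 6.8
tool_pos: [0.6382, 0.0981, 0.2221]
tcp_rot: [0.113, 0.994, 0.0, -0.004]
force: [-0.8, -0.4, -1.9]
opening: 0.0325
```

```bash
cat > look.py <<'E'
from h import *
k=sys.argv[1]
o=st()
for n in ['scene','side','wrist']: s=snap(n,f'{n}{k}.png'); np.savez(f'{n}{k}.npz',**s)
a=[cv2.imread(f'pics/{n}{k}.png') for n in ['scene','side','wrist']]
a=[a[0][120:300,200:500],a[1][110:290,190:490],a[2]]
cv2.imwrite(f'pics/c{k}.png',np.vstack([np.hstack([cv2.resize(a[0],(400,240)),cv2.resize(a[1],(400,240))]),np.hstack([cv2.resize(a[2],(576,360)),np.zeros((360,224,3),np.uint8)])]))
E
python3 look.py 6; python3 m3.py 6 .2185 .639 .099
```

```text
t 6.8 pos [0.6382 0.0981 0.2221] ytool 76.97 zt [-0.008  0.002 -1.   ] open 0.0325 F [-0.83 -0.42 -1.88] q [ 0.3   0.62 -0.73  1.6   0.44  1.1   0.8 ]
scene bar ang 75.59 across at centroid 0.0035 along 0.1207 132 ends [-0.1246  0.1595]
scene hungpad 260 c [0.6312 0.0302] along 0.0208 across 0.0114 sz [0.144 0.069] a 70.8 ztop 0.1958
scene pad 208 c [0.6362 0.1016] along 0.0915 across 0.0004 sz [0.055 0.057] a 31.4 ztop 0.2206
scene cups 1683 c [0.6414 0.0843] along 0.0757 across 0.0093 sz [0.186 0.139] a 81.7 ztop 0.1555
side bar ang 77.55 across at centroid -0.0045 along 0.048 331 ends [-0.1574  0.1576]
side hungpad 125 c [0.6151 0.0324] along 0.0194 across -0.0048 sz [0.134 0.068] a 77.7 ztop 0.1937
side pad 106 c [0.6329 0.1042] along 0.0933 across -0.0034 sz [0.056 0.05 ] a 46.3 ztop 0.2213
side cups 1491 c [0.6276 0.087 ] along 0.0753 across -0.0047 sz [0.186 0.15 ] a 85.6 ztop 0.1555
wrist bar ang 78.14 across at centroid -0.0019 along 0.0935 3022 ends [-0.0987  0.1591]
wrist hungpad 5594 c [0.6137 0.0311] along 0.0177 across -0.0059 sz [0.145 0.068] a 86.1 ztop 0.1935
wrist pad 6352 c [0.6351 0.1011] along 0.0908 across -0.0005 sz [0.062 0.054] a 12.4 ztop 0.22
wrist cups 6744 c [0.6263 0.0824] along 0.0706 across -0.005 sz [0.183 0.138] a 83.8 ztop 0.1573
```

View pics/c6.png

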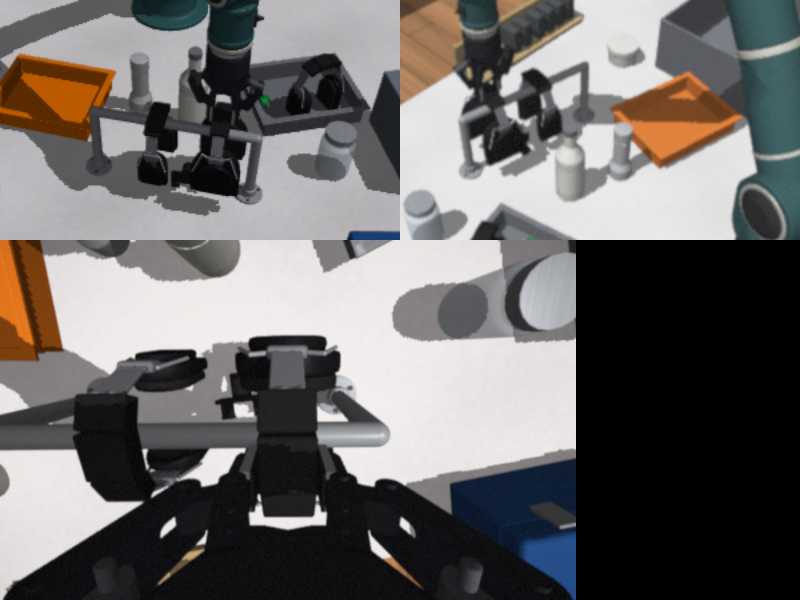

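Run:
```python
from h import *
u=np.array([.2215,.9752]); nrm=np.array([.9752,-.2215]); mid=np.array([.6155,.0125])
for n in ['scene','side']:
    s=dict(np.load(n+'0.npz'));P=cloud(s);im=s['image'].astype(int)
    A=(P[...,:2]-mid)@u; B=(P[...,:2]-mid)@nrm; z=P[...,2]
    m=(A>0)&(A<.1)&(abs(B)<.07)&(z>.007)&(z<.05)&(im.max(-1)<90)
    for a in np.arange(0,.1,.01):
        q=m&(A>=a)&(A<a+.01)
        if q.sum(): print(n,round(a,2),q.sum(),'zmax',z[q].max().round(4),'B',B[q].min().round(3),B[q].max().round(3))
```

```text
scene 0.0 41 zmax 0.0336 B 0.002 0.031
scene 0.01 54 zmax 0.0345 B -0.025 0.031
scene 0.02 54 zmax 0.0352 B -0.032 0.009
scene 0.03 54 zmax 0.0323 B -0.034 0.007
scene 0.04 38 zmax 0.0347 B -0.02 0.026
scene 0.05 46 zmax 0.0327 B -0.006 0.026
scene 0.06 16 zmax 0.031 B -0.002 0.024
side 0.0 21 zmax 0.0314 B -0.004 0.029
side 0.01 27 zmax 0.034 B -0.034 0.022
side 0.02 34 zmax 0.0325 B -0.037 -0.0
side 0.03 40 zmax 0.0326 B -0.039 -0.001
side 0.04 22 zmax 0.0298 B -0.016 0.021
side 0.05 25 zmax 0.0321 B -0.007 0.022
side 0.06 5 zmax 0.0294 B -0.009 -0.003
```

The mouthpiece lies inside the 60 mm gap between the cushions. I'll shift 8 mm further from it and lower in small steps.

Call:
send_rows:
  rows:
    - {"tx": 0.0015, "ty": 0.008, "tz": 0, "yaw": 0, "gripper": 0.02}
    - {"tx": 0.0018, "ty": 0.008, "tz": -0.006, "yaw": 0, "gripper": 0.02}
    - {"tx": 0.0018, "ty": 0.008, "tz": -0.012, "yaw": 0, "gripper": 0.02}
    - {"tx": 0.0018, "ty": 0.008, "tz": -0.018, "yaw": 0, "gripper": 0.02}
    - {"tx": 0.0018, "ty": 0.008, "tz": -0.019, "yaw": 0, "gripper": 0.02}

```text
clock: 7.58
tool_pos: [0.6406, 0.1062, 0.2044]
tcp_rot: [0.114, 0.994, 0.001, -0.003]
force: [0.3, -0.2, -2.3]
opening: 0.0324
```

Call:
send_rows:
  rows:
    - {"tx": 0, "ty": 0, "tz": -0.001, "yaw": 0, "gripper": 0.02}
    - {"tx": 0, "ty": 0, "tz": -0.002, "yaw": 0, "gripper": 0.02}
    - {"tx": 0, "ty": 0, "tz": -0.002, "yaw": 0, "gripper": 0.02}

```text
clock: 7.95
tool_pos: [0.6407, 0.1062, 0.2025]
tcp_rot: [0.114, 0.994, 0.001, -0.003]
force: [-0.4, 0.1, -2.2]
opening: 0.0324
```

Call:
send_rows:
  rows:
    - {"tx": 0, "ty": 0, "tz": -0.001, "yaw": 0, "gripper": 0.02}
    - {"tx": 0, "ty": 0, "tz": -0.002, "yaw": 0, "gripper": 0.02}
    - {"tx": 0, "ty": 0, "tz": -0.002, "yaw": 0, "gripper": 0.02}

```text
clock: 8.32
tool_pos: [0.6406, 0.1062, 0.2004]
tcp_rot: [0.114, 0.994, 0.001, -0.003]
force: [0.1, 0.3, -2.3]
opening: 0.0325
```

Call:
send_rows:
  rows:
    - {"tx": 0, "ty": 0, "tz": -0.001, "yaw": 0, "gripper": 0.02}
    - {"tx": 0, "ty": 0, "tz": -0.0015, "yaw": 0, "gripper": 0.02}
    - {"tx": 0, "ty": 0, "tz": -0.0015, "yaw": 0, "gripper": 0.02}

```text
clock: 8.7
tool_pos: [0.6407, 0.1062, 0.1992]
tcp_rot: [0.114, 0.994, 0.001, -0.003]
force: [-1.1, -0.0, -0.0]
opening: 0.0328
```

Call:
send_rows:
  rows:
    - {"tx": 0, "ty": 0, "tz": -0.001, "yaw": 0, "gripper": 0.02}
    - {"tx": 0, "ty": 0, "tz": -0.001, "yaw": 0, "gripper": 0.02}

```text
clock: 8.95
tool_pos: [0.6407, 0.1062, 0.199]
tcp_rot: [0.114, 0.994, 0.0, -0.003]
force: [-3.1, -1.1, 6.0]
opening: 0.0324
```

```bash
python3 look.py 7; python3 m3.py 7 .193 .6407 .106
```

```text
t 8.95 pos [0.6407 0.1062 0.199 ] ytool 76.95 zt [-0.006  0.002 -1.   ] open 0.0324 F [-3.08 -1.14  6.03] q [ 0.27  0.65 -0.71  1.61  0.46  1.07  0.78]
scene bar ang 75.65 across at centroid 0.0024 along 0.0631 96 ends [-0.1176  0.1592]
scene hungpad 308 c [0.6256 0.0312] along 0.0205 across 0.0057 sz [0.139 0.069] a 78.3 ztop 0.1952
scene pad 264 c [0.6414 0.1097] along 0.1006 across 0.0037 sz [0.053 0.07 ] a 55.0 ztop 0.1956
scene cups 1618 c [0.6452 0.0878] along 0.08 across 0.0123 sz [0.178 0.139] a 81.8 ztop 0.1302
side bar ang 77.62 across at centroid -0.0049 along -0.0347 326 ends [-0.156   0.1582]
side hungpad 166 c [0.6174 0.0324] along 0.0198 across -0.0026 sz [0.14  0.061] a 74.3 ztop 0.1944
side pad 152 c [0.6324 0.109 ] along 0.0978 across -0.0049 sz [0.052 0.048] a 16.4 ztop 0.196
side cups 1340 c [0.6035 0.1046] along 0.0871 across -0.0321 sz [0.205 0.127] a 38.3 ztop 0.1301
wrist bar ang 78.23 across at centroid -0.0038 along 0.1169 3129 ends [-0.0203  0.1593]
wrist hungpad 9799 c [0.6205 0.0313] along 0.0195 across 0.0007 sz [0.142 0.068] a 77.9 ztop 0.1935
wrist pad 6965 c [0.6357 0.1062] along 0.0959 across -0.0011 sz [0.055 0.066] a 54.1 ztop 0.1939
wrist cups 6597 c [0.6281 0.0862] along 0.0747 across -0.0041 sz [0.177 0.139] a 83.6 ztop 0.132
```

View pics/c7.png

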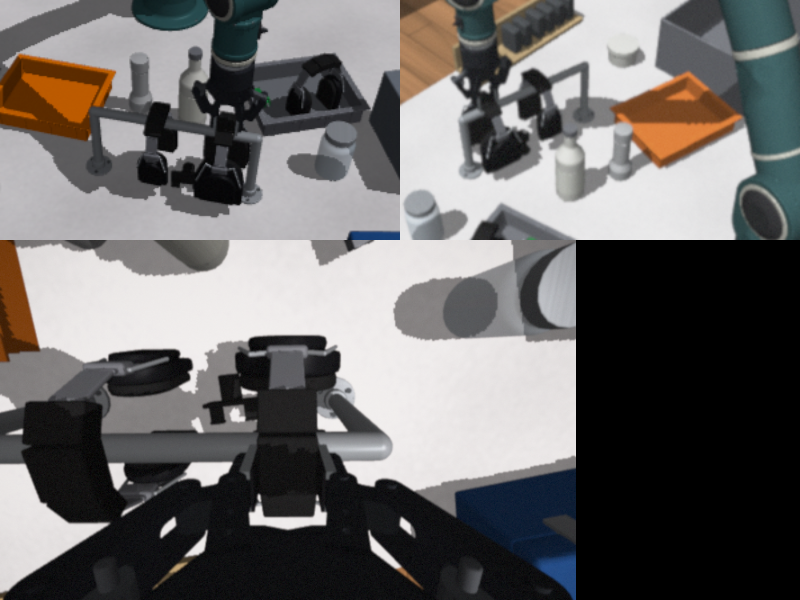

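The pad top is at 0.194 (resting is 0.193) and the force has flipped to +6 N up, so the pair sits on the bar. Releasing.

Call:
send_rows:
  rows:
    - {"tx": 0, "ty": 0, "tz": 0, "yaw": 0, "gripper": 0.036}
    - {"tx": 0, "ty": 0, "tz": 0, "yaw": 0, "gripper": 0.042}
    - {"tx": 0, "ty": 0, "tz": 0, "yaw": 0, "gripper": 0.05}
    - {"tx": 0, "ty": 0, "tz": 0, "yaw": 0, "gripper": 0.055}
    - {"tx": 0, "ty": 0, "tz": 0, "yaw": 0, "gripper": 0.055}

```text
clock: 9.72
tool_pos: [0.6407, 0.1063, 0.199]
tcp_rot: [0.114, 0.994, 0.0, -0.003]
force: [-0.6, -0.7, 0.5]
opening: 0.0552
```

Call:
send_rows:
  rows:
    - {"tx": 0, "ty": 0, "tz": 0.01, "yaw": 0, "gripper": 0.055}
    - {"tx": 0, "ty": 0, "tz": 0.03, "yaw": 0, "gripper": 0.055}
    - {"tx": 0, "ty": 0, "tz": 0.06, "yaw": 0, "gripper": 0.055}
    - {"tx": 0, "ty": 0, "tz": 0.1, "yaw": 0, "gripper": 0.06}
    - {"tx": 0, "ty": 0, "tz": 0.15, "yaw": 0, "gripper": 0.06}

```text
clock: 10.35
tool_pos: [0.6404, 0.1063, 0.3513]
tcp_rot: [0.113, 0.994, 0.001, -0.003]
force: [1.2, -0.5, 1.6]
opening: 0.06
```

```bash
python3 look.py 8; python3 m3.py 8 .193 .638 .109
```

```text
t 10.35 pos [0.6404 0.1063 0.3513] ytool 76.97 zt [-0.006  0.002 -1.   ] open 0.06 F [ 1.18 -0.49  1.61] q [ 0.31  0.52 -0.78  1.45  0.36  1.33  0.86]
scene bar ang 75.7 across at centroid 0.0046 along 0.1171 155 ends [-0.1227  0.1589]
scene hungpad 288 c [0.6263 0.0311] along 0.0205 across 0.0064 sz [0.139 0.073] a 77.7 ztop 0.1951
scene pad 238 c [0.6413 0.1083] along 0.0991 across 0.0039 sz [0.034 0.073] a 77.8 ztop 0.1949
scene cups 1629 c [0.6424 0.0898] along 0.0814 across 0.0091 sz [0.174 0.145] a 84.8 ztop 0.1304
side bar ang 77.54 across at centroid -0.0041 along 0.0019 340 ends [-0.1562  0.1585]
side hungpad 155 c [0.6142 0.0329] along 0.0196 across -0.0058 sz [0.14  0.064] a 76.6 ztop 0.1934
side pad 134 c [0.6314 0.1104] along 0.099 across -0.0062 sz [0.034 0.067] a 77.2 ztop 0.1939
side cups 1328 c [0.6001 0.1026] along 0.0845 across -0.0349 sz [0.196 0.13 ] a 37.6 ztop 0.1306
wrist bar ang 76.22 across at centroid -0.0039 along 0.0407 1618 ends [-0.0787  0.1586]
wrist hungpad 2314 c [0.6202 0.0317] along 0.0198 across 0.0003 sz [0.141 0.068] a 78.6 ztop 0.1935
wrist pad 1623 c [0.6359 0.1073] along 0.097 across -0.0011 sz [0.034 0.062] a 78.0 ztop 0.1935
wrist cups 2871 c [0.6342 0.0877] along 0.0775 across 0.0016 sz [0.173 0.151] a 84.2 ztop 0.1317
```

View pics/c8.png

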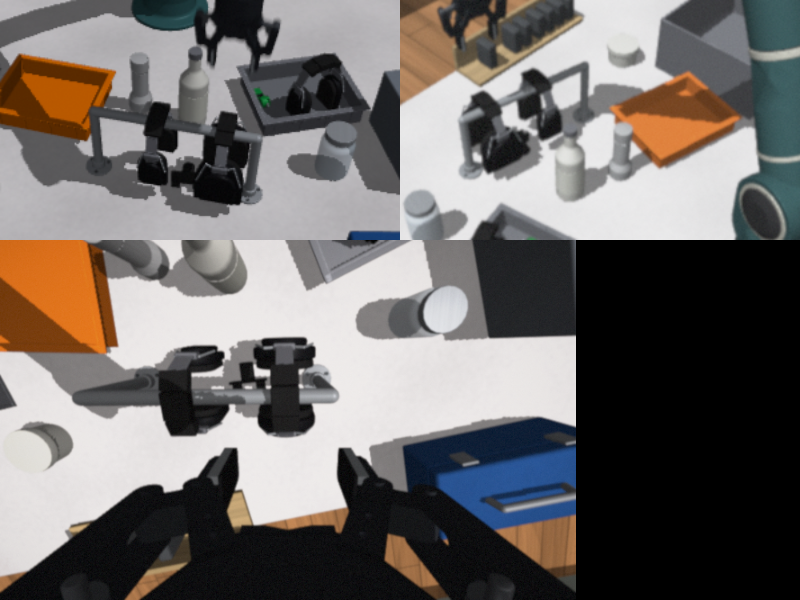

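The big pair hangs level at +0.098 along the bar, within about 1 mm of the axis, and the hung pair hasn't moved. Going to the slim pair in the grey tray.

Call:
send_rows:
  rows:
    - {"tx": -0.03, "ty": 0.035, "tz": 0.015, "yaw": -0.17, "gripper": 0.07}
    - {"tx": -0.07, "ty": 0.075, "tz": 0.015, "yaw": -0.34, "gripper": 0.08}
    - {"tx": -0.11, "ty": 0.115, "tz": 0.015, "yaw": -0.51, "gripper": 0.08}
    - {"tx": -0.15, "ty": 0.155, "tz": 0.015, "yaw": -0.68, "gripper": 0.08}
    - {"tx": -0.19, "ty": 0.195, "tz": 0.015, "yaw": -0.85, "gripper": 0.08}

```text
clock: 11.12
tool_pos: [0.4501, 0.3033, 0.369]
tcp_rot: [0.515, 0.857, 0.001, 0.001]
force: [-0.5, -0.1, -0.2]
opening: 0.0802
```

Call:
send_rows:
  rows:
    - {"tx": -0.03, "ty": 0.025, "tz": 0, "yaw": 0, "gripper": 0.08}
    - {"tx": -0.046, "ty": 0.03, "tz": 0, "yaw": 0, "gripper": 0.08}
    - {"tx": -0.046, "ty": 0.03, "tz": 0, "yaw": 0, "gripper": 0.08}
    - {"tx": -0.046, "ty": 0.03, "tz": 0, "yaw": 0, "gripper": 0.08}

```text
clock: 11.62
tool_pos: [0.4057, 0.3317, 0.3687]
tcp_rot: [0.517, 0.856, 0.001, 0.002]
force: [0.0, -0.5, -0.3]
opening: 0.0801
```

Run:
```python
from h import *
st(); s=snap('wrist','w9.png'); np.savez('w9.npz',**s)
P=cloud(s);x,y,z=P[...,0],P[...,1],P[...,2]
for lo,hi in((.147,.17),(.142,.17),(.06,.115)):
    m=(z>lo)&(z<hi)&(x>.3)&(x<.52)&(y>.2)&(y<.45)
    if m.sum()>5:
        c,sz,a=cv2.minAreaRect(P[m][:,:2].astype(np.float32)); print(lo,m.sum(),np.percentile(P[m],[2,50,98],axis=0).round(4).tolist(),np.round(c,4),np.round(sz,4),a)
```

```text
t 11.62 pos [0.4057 0.3317 0.3687] ytool 27.77 zt [ 0.003 -0.001 -1.   ] open 0.0801 F [ 0.03 -0.5  -0.28] q [-0.09  0.24 -0.77  1.73  0.18  1.24 -0.42]
0.147 1319 [[0.3798, 0.3034, 0.1473], [0.4021, 0.3341, 0.1525], [0.4258, 0.362, 0.1547]] [0.4028 0.3325] [0.0337 0.0664] 27.01782989501953
0.142 1739 [[0.3749, 0.2953, 0.1428], [0.4014, 0.3358, 0.1507], [0.4294, 0.3701, 0.1546]] [0.4028 0.3323] [0.0338 0.083 ] 27.317426681518555
0.06 691 [[0.3566, 0.2755, 0.0611], [0.3879, 0.3743, 0.074], [0.4477, 0.3932, 0.1122]] [0.4017 0.3337] [0.0563 0.1208] 27.858661651611328
```

View pics/w9.png

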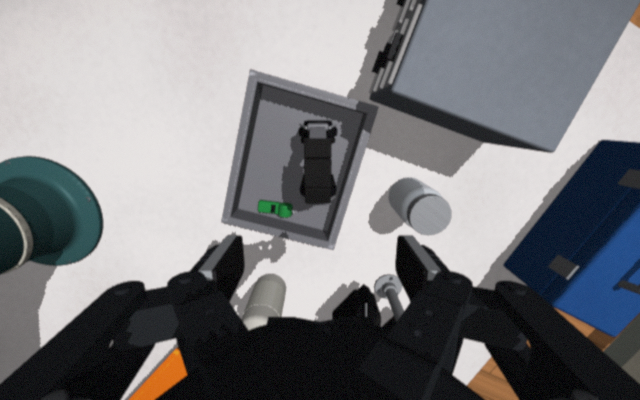

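The wrist view shows the slim pair's pad at about (318,160), with the whistle at (275,208) clear of it. The pad is at (0.403, 0.332), its top at 0.154 as expected. Grasping.

Call:
send_rows:
  rows:
    - {"tx": -0.003, "ty": 0.001, "tz": -0.05, "yaw": -0.008, "gripper": 0.075}
    - {"tx": -0.003, "ty": 0.001, "tz": -0.1, "yaw": -0.008, "gripper": 0.07}
    - {"tx": -0.003, "ty": 0.001, "tz": -0.15, "yaw": -0.008, "gripper": 0.065}
    - {"tx": -0.003, "ty": 0.001, "tz": -0.19, "yaw": -0.008, "gripper": 0.065}
    - {"tx": -0.003, "ty": 0.001, "tz": -0.207, "yaw": -0.008, "gripper": 0.065}

```text
clock: 12.3
tool_pos: [0.403, 0.331, 0.1593]
tcp_rot: [0.521, 0.853, -0.001, 0.001]
force: [0.8, 0.2, -0.2]
opening: 0.0651
```

Call:
send_rows:
  rows:
    - {"tx": 0, "ty": 0, "tz": 0, "yaw": 0, "gripper": 0.06}
    - {"tx": 0, "ty": 0, "tz": 0, "yaw": 0, "gripper": 0.06}

```text
clock: 12.55
tool_pos: [0.4041, 0.3314, 0.1604]
tcp_rot: [0.522, 0.853, -0.0, 0.001]
force: [-0.3, -0.3, 0.2]
opening: 0.06
```

Call:
send_rows:
  rows:
    - {"tx": -0.001, "ty": 0.001, "tz": 0, "yaw": 0, "gripper": 0.05}
    - {"tx": -0.001, "ty": 0.001, "tz": 0, "yaw": 0, "gripper": 0.03}
    - {"tx": -0.001, "ty": 0.001, "tz": 0, "yaw": 0, "gripper": 0.02}
    - {"tx": -0.001, "ty": 0.001, "tz": 0, "yaw": 0, "gripper": 0.02}
    - {"tx": -0.001, "ty": 0.001, "tz": 0, "yaw": 0, "gripper": 0.02}
  newtons: 60

```text
clock: 13.18
tool_pos: [0.4035, 0.333, 0.1619]
tcp_rot: [0.521, 0.853, 0.001, 0.002]
force: [-1.4, -1.9, 6.0]
opening: 0.0325
```

Call:
send_rows:
  rows:
    - {"tx": 0, "ty": 0, "tz": 0.02, "yaw": 0, "gripper": 0.02}
    - {"tx": 0, "ty": 0, "tz": 0.06, "yaw": 0, "gripper": 0.02}
    - {"tx": 0, "ty": 0, "tz": 0.11, "yaw": 0, "gripper": 0.02}
    - {"tx": 0, "ty": 0, "tz": 0.17, "yaw": 0, "gripper": 0.02}
    - {"tx": 0, "ty": 0, "tz": 0.23, "yaw": 0, "gripper": 0.02}

```text
clock: 13.8
tool_pos: [0.403, 0.3327, 0.3939]
tcp_rot: [0.521, 0.853, 0.001, 0.002]
force: [0.6, 0.6, -2.9]
opening: 0.0323
```

```bash
python3 look.py 10
```

```text
t 13.8 pos [0.403  0.3327 0.3939] ytool 27.16 zt [ 0.004 -0.001 -1.   ] open 0.0323 F [ 0.62  0.62 -2.9 ] q [-0.08  0.22 -0.78  1.69  0.16  1.29 -0.42]
```

View pics/c10.png

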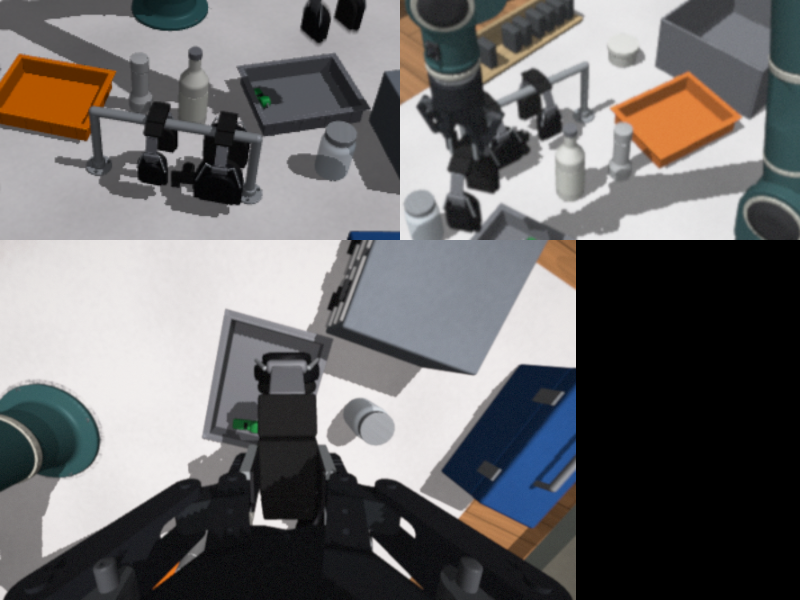

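The slim pair is held and level, and the grey tray holds only the whistle. I'll raise a little and carry it to the short stretch.

Call:
send_rows:
  rows:
    - {"tx": 0.01, "ty": -0.02, "tz": 0.025, "yaw": 0.1, "gripper": 0.02}
    - {"tx": 0.03, "ty": -0.06, "tz": 0.026, "yaw": 0.22, "gripper": 0.02}
    - {"tx": 0.05, "ty": -0.11, "tz": 0.026, "yaw": 0.35, "gripper": 0.02}
    - {"tx": 0.07, "ty": -0.16, "tz": 0.026, "yaw": 0.48, "gripper": 0.02}
    - {"tx": 0.09, "ty": -0.21, "tz": 0.026, "yaw": 0.61, "gripper": 0.02}

```text
clock: 14.58
tool_pos: [0.4936, 0.1221, 0.4196]
tcp_rot: [0.239, 0.971, 0.004, 0.001]
force: [1.1, 0.4, -1.3]
opening: 0.0324
```

```bash
python3 -c "
from h import *
o=st(); print(np.array([.592,-.097])-o['tool_pos'][:2])"
```

```text
t 14.57 pos [0.4936 0.1221 0.4196] ytool 62.34 zt [ 0.004  0.007 -1.   ] open 0.0324 F [ 1.1   0.37 -1.32] q [ 0.33  0.16 -0.71  1.69  0.1   1.33  0.69]
[ 0.09837606 -0.21911336]
```

Call:
send_rows:
  rows:
    - {"tx": 0.02, "ty": -0.05, "tz": 0, "yaw": 0.08, "gripper": 0.02}
    - {"tx": 0.045, "ty": -0.1, "tz": 0, "yaw": 0.16, "gripper": 0.02}
    - {"tx": 0.07, "ty": -0.15, "tz": 0, "yaw": 0.22, "gripper": 0.02}
    - {"tx": 0.09, "ty": -0.195, "tz": 0, "yaw": 0.259, "gripper": 0.02}
    - {"tx": 0.098, "ty": -0.219, "tz": 0, "yaw": 0.259, "gripper": 0.02}

```text
clock: 15.2
tool_pos: [0.5914, -0.1001, 0.417]
tcp_rot: [0.113, 0.994, 0.004, -0.001]
force: [-0.6, 0.9, -2.3]
opening: 0.0326
```

Call:
send_rows:
  rows:
    - {"tx": 0, "ty": 0, "tz": 0, "yaw": 0, "gripper": 0.02}
    - {"tx": 0, "ty": 0, "tz": 0, "yaw": 0, "gripper": 0.02}

```text
clock: 15.45
tool_pos: [0.5908, -0.0983, 0.4162]
tcp_rot: [0.112, 0.994, 0.004, -0.002]
force: [0.6, 0.1, -2.6]
opening: 0.0325
```

```bash
python3 look.py 11;  python3 m3.py 11 .4122 .592 -.097
```

```text
t 15.45 pos [ 0.5908 -0.0983  0.4162] ytool 77.09 zt [-0.004  0.009 -1.   ] open 0.0325 F [ 0.64  0.06 -2.6 ] q [ 0.57  0.33 -0.6   1.49  0.18  1.38  1.3 ]
scene bar ang 77.44 across at centroid 0.0047 along 0.041 511 ends [-0.1575  0.1576]
scene hungpad 294 c [0.6251 0.0316] along 0.0208 across 0.0051 sz [0.139 0.072] a 78.6 ztop 0.195
scene pad 183 c [ 0.5924 -0.0959] along -0.1108 across 0.0015 sz [0.047 0.055] a 29.4 ztop 0.4151
scene cups 1233 c [ 0.5955 -0.0966] along -0.1108 across 0.0047 sz [0.06  0.124] a 77.8 ztop 0.3484
side bar ang 77.51 across at centroid -0.0047 along 0.0138 365 ends [-0.156   0.1588]
side hungpad 151 c [0.6161 0.0334] along 0.0205 across -0.0041 sz [0.139 0.064] a 79.8 ztop 0.1941
side pad 84 c [ 0.5867 -0.0936] along -0.1098 across -0.0046 sz [0.032 0.057] a 1.0 ztop 0.4157
side cups 1019 c [ 0.5888 -0.093 ] along -0.1088 across -0.0026 sz [0.059 0.129] a 78.6 ztop 0.349
wrist bar ang 77.23 across at centroid -0.0013 along 0.0403 1436 ends [-0.1586  0.1579]
wrist hungpad 1661 c [0.6207 0.0312] along 0.0194 across 0.001 sz [0.142 0.067] a 78.2 ztop 0.1935
wrist pad 4971 c [ 0.5897 -0.0975] along -0.113 across -0.0008 sz [0.06  0.049] a 76.2 ztop 0.4142
wrist cups 1530 c [ 0.5458 -0.0877] along -0.1132 across -0.0457 sz [0.058 0.035] a 78.3 ztop 0.3502
```

View pics/c11.png

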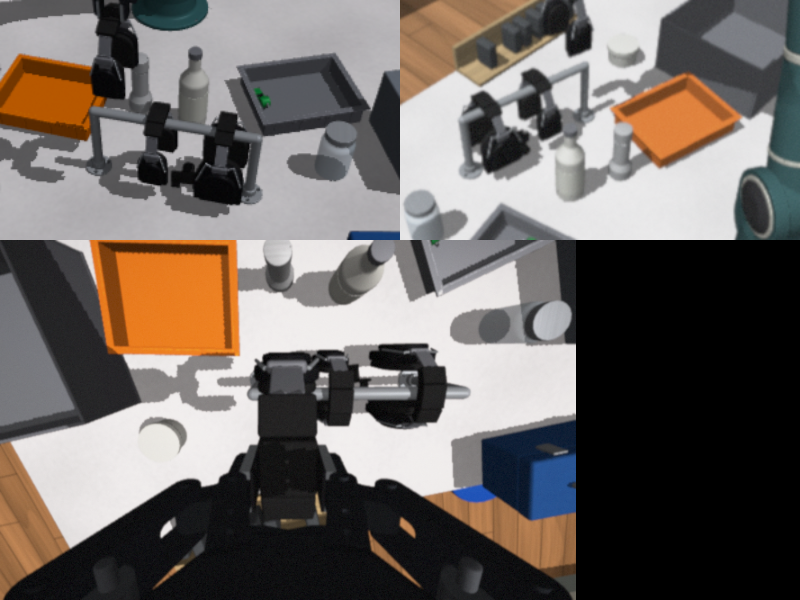

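Position along the bar is −0.112 (18 mm gap to the hung pair at −0.033), and the pair sits within 1–3 mm of the axis. Lowering.

Call:
send_rows:
  rows:
    - {"tx": 0.0005, "ty": 0, "tz": -0.02, "yaw": 0, "gripper": 0.02}
    - {"tx": 0.0005, "ty": 0, "tz": -0.045, "yaw": 0, "gripper": 0.02}
    - {"tx": 0.0005, "ty": 0, "tz": -0.07, "yaw": 0, "gripper": 0.02}
    - {"tx": 0.0005, "ty": 0, "tz": -0.09, "yaw": 0, "gripper": 0.02}
    - {"tx": 0.0005, "ty": 0, "tz": -0.11, "yaw": 0, "gripper": 0.02}

```text
clock: 16.23
tool_pos: [0.5915, -0.0968, 0.3072]
tcp_rot: [0.111, 0.994, 0.004, -0.001]
force: [-0.8, -0.6, -2.2]
opening: 0.0324
```

Call:
send_rows:
  rows:
    - {"tx": 0, "ty": 0, "tz": -0.02, "yaw": 0, "gripper": 0.02}
    - {"tx": 0, "ty": 0, "tz": -0.04, "yaw": 0, "gripper": 0.02}
    - {"tx": 0, "ty": 0, "tz": -0.06, "yaw": 0, "gripper": 0.02}
    - {"tx": 0, "ty": 0, "tz": -0.075, "yaw": 0, "gripper": 0.02}
    - {"tx": 0, "ty": 0, "tz": -0.08, "yaw": 0, "gripper": 0.02}

```text
clock: 16.85
tool_pos: [0.5911, -0.0965, 0.2262]
tcp_rot: [0.111, 0.994, 0.004, -0.002]
force: [-0.0, 0.2, -2.0]
opening: 0.0325
```

```bash
python3 look.py 12;  python3 m3.py 12 .217 .591 -.098
```

```text
t 16.85 pos [ 0.5911 -0.0965  0.2262] ytool 77.26 zt [-0.002  0.008 -1.   ] open 0.0325 F [-0.03  0.24 -1.98] q [ 0.53  0.48 -0.56  1.73  0.28  1.02  1.22]
scene bar ang 77.34 across at centroid 0.0054 along 0.0547 385 ends [-0.0966  0.1581]
scene hungpad 296 c [0.6258 0.031 ] along 0.0204 across 0.0059 sz [0.14 0.07] a 78.7 ztop 0.1953
scene pad 242 c [ 0.5966 -0.0966] along -0.1106 across 0.0057 sz [0.057 0.069] a 55.1 ztop 0.2203
scene cups 1470 c [ 0.5998 -0.0716] along -0.0854 across 0.0033 sz [0.17  0.128] a 75.2 ztop 0.1526
side bar ang 77.77 across at centroid -0.0042 along 0.0304 300 ends [-0.1575  0.1574]
side hungpad 150 c [0.6152 0.0348] along 0.0217 across -0.0052 sz [0.139 0.065] a 80.3 ztop 0.1942
side pad 128 c [ 0.5801 -0.0951] along -0.1128 across -0.0107 sz [0.055 0.053] a 17.1 ztop 0.2201
side cups 1126 c [ 0.5941 -0.0716] along -0.0868 across -0.0022 sz [0.171 0.13 ] a 77.3 ztop 0.1531
wrist bar ang 77.63 across at centroid -0.0026 along -0.0231 4581 ends [-0.1569  0.0804]
wrist hungpad 6095 c [0.6197 0.031 ] along 0.019 across -0.0 sz [0.142 0.066] a 77.4 ztop 0.1934
wrist pad 7558 c [ 0.5901 -0.094 ] along -0.1095 across -0.0011 sz [0.075 0.056] a 6.2 ztop 0.2196
wrist cups 5515 c [ 0.5773 -0.0579] along -0.0771 across -0.0216 sz [0.152 0.121] a 50.0 ztop 0.1537
```

View pics/c12.png

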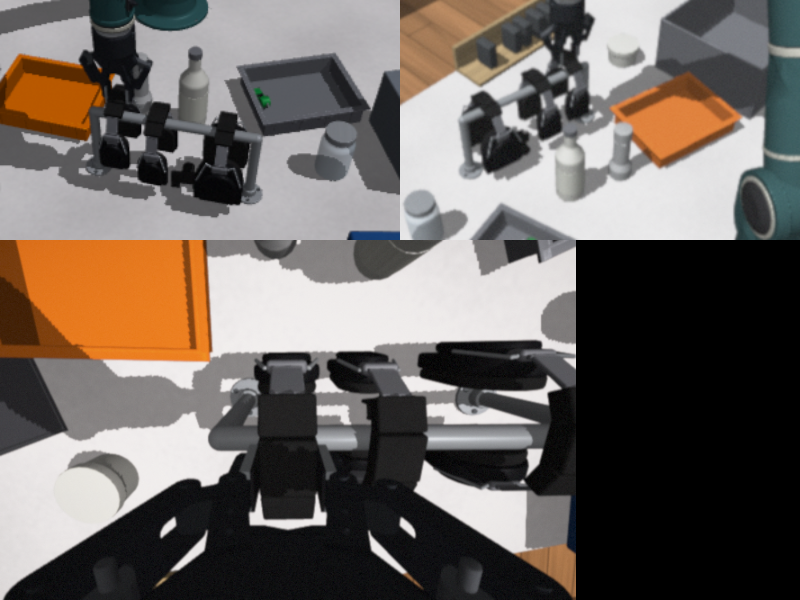

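The slim pair straddles the bar, clear of the hung pair on its right in the wrist view. Final descent.

Call:
send_rows:
  rows:
    - {"tx": 0, "ty": -0.0015, "tz": -0.006, "yaw": 0, "gripper": 0.02}
    - {"tx": 0, "ty": -0.0015, "tz": -0.012, "yaw": 0, "gripper": 0.02}
    - {"tx": 0, "ty": -0.0015, "tz": -0.018, "yaw": 0, "gripper": 0.02}
    - {"tx": 0, "ty": -0.0015, "tz": -0.021, "yaw": 0, "gripper": 0.02}
    - {"tx": 0, "ty": -0.0015, "tz": -0.021, "yaw": 0, "gripper": 0.02}

```text
clock: 17.62
tool_pos: [0.5917, -0.0981, 0.2061]
tcp_rot: [0.111, 0.994, 0.004, -0.001]
force: [0.3, -0.5, -2.0]
opening: 0.0328
```

Call:
send_rows:
  rows:
    - {"tx": 0, "ty": 0, "tz": -0.001, "yaw": 0, "gripper": 0.02}
    - {"tx": 0, "ty": 0, "tz": -0.002, "yaw": 0, "gripper": 0.02}
    - {"tx": 0, "ty": 0, "tz": -0.002, "yaw": 0, "gripper": 0.02}

```text
clock: 18.0
tool_pos: [0.5916, -0.0981, 0.2041]
tcp_rot: [0.111, 0.994, 0.004, -0.001]
force: [0.2, 0.3, -1.6]
opening: 0.0322
```

Call:
send_rows:
  rows:
    - {"tx": 0, "ty": 0, "tz": -0.001, "yaw": 0, "gripper": 0.02}
    - {"tx": 0, "ty": 0, "tz": -0.0015, "yaw": 0, "gripper": 0.02}
    - {"tx": 0, "ty": 0, "tz": -0.0015, "yaw": 0, "gripper": 0.02}

```text
clock: 18.38
tool_pos: [0.5916, -0.0982, 0.2026]
tcp_rot: [0.111, 0.994, 0.004, -0.001]
force: [-0.0, -0.8, -2.7]
opening: 0.0318
```

Call:
send_rows:
  rows:
    - {"tx": 0, "ty": 0, "tz": -0.001, "yaw": 0, "gripper": 0.02}
    - {"tx": 0, "ty": 0, "tz": -0.0015, "yaw": 0, "gripper": 0.02}
    - {"tx": 0, "ty": 0, "tz": -0.0015, "yaw": 0, "gripper": 0.02}

```text
clock: 18.75
tool_pos: [0.5916, -0.0982, 0.201]
tcp_rot: [0.111, 0.994, 0.004, -0.001]
force: [-0.8, -0.0, -1.8]
opening: 0.0323
```

Call:
send_rows:
  rows:
    - {"tx": 0, "ty": 0, "tz": -0.001, "yaw": 0, "gripper": 0.02}
    - {"tx": 0, "ty": 0, "tz": -0.001, "yaw": 0, "gripper": 0.02}

```text
clock: 19.0
tool_pos: [0.5917, -0.0981, 0.2008]
tcp_rot: [0.111, 0.994, 0.004, -0.001]
force: [-3.2, 0.0, 3.9]
opening: 0.0325
```

Contact at 0.2008, exactly as predicted (0.2009), with +3.9 N up. Opening slowly and backing off.

Call:
send_rows:
  rows:
    - {"tx": 0, "ty": 0, "tz": 0, "yaw": 0, "gripper": 0.036}
    - {"tx": 0, "ty": 0, "tz": 0, "yaw": 0, "gripper": 0.042}
    - {"tx": 0, "ty": 0, "tz": 0, "yaw": 0, "gripper": 0.05}
    - {"tx": 0, "ty": 0, "tz": 0, "yaw": 0, "gripper": 0.052}
    - {"tx": 0, "ty": 0, "tz": 0, "yaw": 0, "gripper": 0.052}

```text
clock: 19.62
tool_pos: [0.5917, -0.0981, 0.2007]
tcp_rot: [0.111, 0.994, 0.004, -0.001]
force: [-0.4, 0.0, -0.1]
opening: 0.0519
```

Call:
send_rows:
  rows:
    - {"tx": 0, "ty": 0, "tz": 0.01, "yaw": 0, "gripper": 0.052}
    - {"tx": 0, "ty": 0, "tz": 0.03, "yaw": 0, "gripper": 0.052}
    - {"tx": 0, "ty": 0, "tz": 0.06, "yaw": 0, "gripper": 0.052}
    - {"tx": 0, "ty": 0, "tz": 0.1, "yaw": 0, "gripper": 0.06}
    - {"tx": 0, "ty": 0, "tz": 0.15, "yaw": 0, "gripper": 0.06}

```text
clock: 20.25
tool_pos: [0.5914, -0.098, 0.3531]
tcp_rot: [0.111, 0.994, 0.004, -0.001]
force: [1.4, -0.5, -0.6]
opening: 0.0599
```

```bash
python3 look.py 13;  python3 m3.py 13 .193 .591 -.098; sed 's/D={.*/D={n:dict(np.load(n+"13.npz")) for n in ["scene","side"]}/' m2.py > m2b.py; for f in m2.py m2b.py; do echo; echo $f; python3 $f 2>&1| grep -E '==|spray|torch|jar|tub|mouthp'; done
```

```text
t 20.25 pos [ 0.5914 -0.098   0.3531] ytool 77.27 zt [-0.001  0.008 -1.   ] open 0.0599 F [ 1.43 -0.5  -0.55] q [ 0.57  0.37 -0.59  1.58  0.21  1.26  1.29]
scene bar ang 77.69 across at centroid 0.005 along 0.0017 417 ends [-0.1576  0.158 ]
scene hungpad 295 c [0.6265 0.0309] along 0.0204 across 0.0067 sz [0.139 0.073] a 78.3 ztop 0.1955
scene pad 448 c [ 0.6045 -0.0584] along -0.0716 across 0.005 sz [0.113 0.072] a 76.9 ztop 0.1954
scene cups 1561 c [ 0.5922 -0.1021] along -0.1169 across 0.0027 sz [0.243 0.129] a 67.6 ztop 0.1288
side bar ang 77.42 across at centroid -0.005 along 0.0101 302 ends [-0.1564  0.1588]
side hungpad 152 c [0.6202 0.0334] along 0.0215 across -0.0 sz [0.138 0.061] a 78.7 ztop 0.1933
side pad 212 c [ 0.5958 -0.0562] along -0.0714 across -0.004 sz [0.115 0.064] a 74.5 ztop 0.1935
side cups 1154 c [ 0.5827 -0.1001] along -0.1171 across -0.0071 sz [0.238 0.134] a 72.1 ztop 0.1296
wrist bar ang 77.52 across at centroid -0.0013 along 0.0019 2530 ends [-0.1581  0.1576]
wrist hungpad 2345 c [0.6199 0.0313] along 0.0193 across 0.0001 sz [0.142 0.068] a 78.3 ztop 0.19
[... 433 characters left out ...]
1 0.039] 1.5
jar 687 med [0.599 0.341 0.106] rect [0.586 0.346] [0.064 0.067] 9.8
tub 680 med [ 0.661 -0.368  0.055] rect [ 0.584 -0.315] [0.08  0.275] 49.0
mouthp 311 med [0.627 0.042 0.022] rect [0.622 0.037] [0.064 0.075] 1.6
== side
spray top 96 med [0.437 0.059 0.201] rect [0.439 0.056] [0.03  0.028] 65.2
spray body 465 med [0.419 0.078 0.078] rect [0.428 0.068] [0.065 0.038] 42.0
torch 253 med [ 0.392 -0.05   0.129] rect [ 0.399 -0.063] [0.042 0.037] 89.9
jar 676 med [0.565 0.353 0.109] rect [0.576 0.348] [0.067 0.067] 14.4
tub 334 med [ 0.641 -0.363  0.051] rect [ 0.58  -0.316] [0.081 0.268] 48.9
mouthp 173 med [0.618 0.047 0.02 ] rect [0.616 0.042] [0.067 0.063] 84.4

m2b.py
== scene
```

View pics/c13.png

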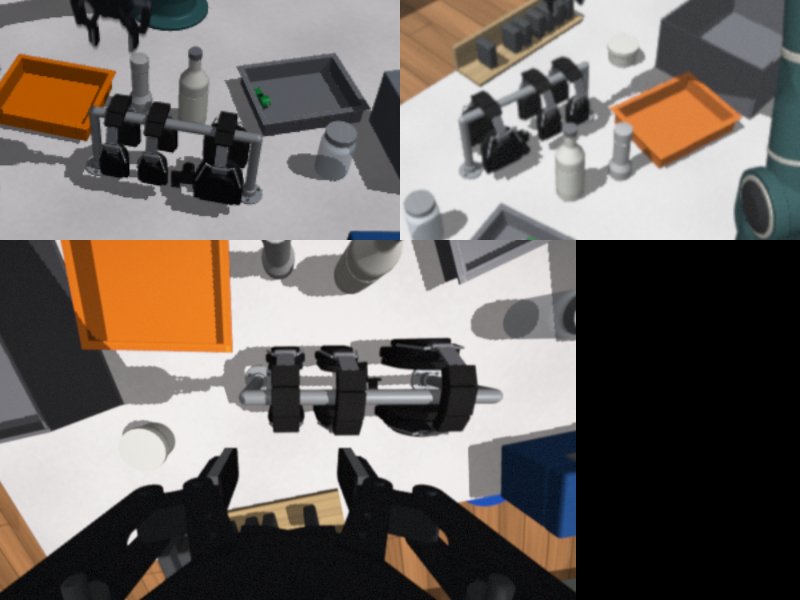

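All three pairs hang separately along the bar, at about (285,395), (350,395) and (455,395) in the wrist view. I'll run one numeric check of each pair and the bystanders, then hand in.

Run:
```python
from h import *
u=np.array([.2215,.9752]); nrm=np.array([.9752,-.2215]); mid=np.array([.6155,.0125])
st()
for n in ['scene','side','wrist']:
    s=snap(n,n+'14.png'); P=cloud(s);im=s['image'].astype(int);z=P[...,2];dark=im.max(-1)<90
    A=(P[...,:2]-mid)@u; B=(P[...,:2]-mid)@nrm
    for nm,a,b in(('slim',-.145,-.075),('hung',-.07,.01),('big',.05,.15)):
        m=dark&(A>a)&(A<b)&(abs(B)<.06)&(z>.187)&(z<.198)
        if m.sum()<9: continue
        c,sz,an=cv2.minAreaRect(P[m][:,:2].astype(np.float32));c=np.array(c)-mid
        print(n,nm,'along',(c@u).round(3),'across',(c@nrm).round(3),np.round(sz,3),round(an,1),'z',np.median(z[m]).round(4))
    if n!='wrist' :
        x,y=P[...,0],P[...,1]; P0=cloud(dict(np.load(n+'0.npz')))
        for nm,(a,b,c,d,e) in dict(spray=(.38,.55,0,.12,.19),torch=(.35,.5,-.13,-.02,.06),jar=(.5,.7,.22,.4,.06),tub=(.6,.8,-.45,-.3,.03)).items():
            f=lambda Q:np.nanmedian(Q[(Q[...,0]>a)&(Q[...,0]<b)&(Q[...,1]>c)&(Q[...,1]<d)&(Q[...,2]>e)],axis=0).round(3)
            print(n,nm,f(P0),f(P))
        if n=='scene':
            g=lambda I,Q:np.median(Q[(I[...,1]>I[...,0]+40)&(I[...,1]>I[...,2]+20)&(Q[...,1]>.15)&(Q[...,1]<.45)],axis=0).round(3)
            print('whistle',g(np.load('scene0.npz')['image'].astype(int),P0),g(im,P))
print(env.finish_job())
```

```text
t 20.4 pos [ 0.5932 -0.0977  0.3556] ytool 77.27 zt [ 0.007  0.006 -1.   ] open 0.06 F [-0.05  0.24 -0.56] q [ 0.56  0.37 -0.6   1.58  0.21  1.25  1.29]
scene slim along -0.111 across 0.004 [0.035 0.065] 77.9 z 0.1913
scene hung along -0.032 across 0.01 [0.034 0.073] 77.0 z 0.1912
scene big along 0.099 across 0.003 [0.034 0.068] 77.8 z 0.1914
scene spray [0.447 0.055 0.203] [0.448 0.055 0.203]
scene torch [ 0.41  -0.063  0.122] [ 0.41  -0.063  0.122]
scene jar [0.599 0.341 0.106] [0.599 0.341 0.105]
scene tub [ 0.663 -0.378  0.056] [ 0.662 -0.378  0.055]
whistle [0.394 0.219 0.024] [0.396 0.22  0.023]
side slim along -0.111 across -0.002 [0.033 0.058] 74.1 z 0.1899
side hung along -0.031 across -0.001 [0.034 0.063] 80.7 z 0.1898
side big along 0.1 across -0.002 [0.033 0.065] 81.1 z 0.19
side spray [0.437 0.059 0.201] [0.436 0.059 0.201]
side torch [ 0.386 -0.053  0.123] [ 0.408 -0.071  0.691]
side jar [0.565 0.353 0.109] [0.565 0.354 0.109]
side tub [ 0.646 -0.373  0.052] [ 0.645 -0.372  0.052]
wrist slim along -0.113 across 0.0 [0.033 0.063] 78.0 z 0.1918
wrist hung along -0.034 across 0.001 [0.034 0.063] 77.2 z 0.1913
wrist big along 0.096 across -0.001 [0.034 0.062] 78.0 z 0.1917
the job is handed in; nothing more can be done
None
```

Both pairs are hanging on the drying rail, and I handed the job in at about 20.4 s of the 61 s allowed. The hand-in gives no verdict.

I pinched each pair across its crown pad, carried it over the other things and lowered it in 1–2 mm steps until the bar took its weight. Then I opened the fingers slowly. The large pair is on the long free stretch and the slim pair on the short one.

**Last checks, all three cameras:**

| Pair | Position along the bar from its middle | Sideways from the bar axis |
|---|---|---|
| Large | about +98 mm | within about 4 mm |
| Slim | about −112 mm | within about 4 mm |
| Already hanging | about −32 mm, as at the start | within about 1 mm in two views; 10 mm in the scene view |

- **Height and alignment:** the pad tops sit at resting height, all at the same level within each camera. Their long sides are square to the bar within about 4°.
- **Gaps:** about 19 mm between the slim pair and the hanging pair, and about 50 mm between the hanging and large pairs.
- **Other things:** the bottle, jar, tub and whistle are within about 2 mm of where they were at the start. The torch is unmoved in the scene view.

**Checks that disagreed or were missing:**
- **Camera differences:** the cameras differ by several millimetres sideways, which is how the scene view reads 10 mm for the hanging pair.
- **Torch in the side view:** the torch reading there was spoiled because the arm was in the measuring area.
- **Mouthpiece:** I did not re-measure it at the end. I judged it to lie clear between the large pair's cups from the starting images. In the pictures it looked undisturbed.

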